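# Clear the bench after a wheel job

### The arm

A 7-joint arm with a two-finger parallel gripper is mounted at the origin on the work surface. World frame = base frame: x ahead of the robot, y to its left, z up, the work surface at z = 0. Lengths are in m, angles in rad, forces in N, time in s.
With the tool pointing down it reaches from about 0.4 to 0.925 m from the base axis. Payload 5.6 kg.
Tool frame: the origin (TCP) lies at the very end of the fingers, on their centre line; the grasp point (between the pads) lies 19 mm behind it; z points along the fingers, y is the line along which they close (so a half turn about z gives the same grasp; the last joint's range is limited). The gripper opens to 85 mm and grips with 20 to 120 N. Pads are 22 mm wide; open, the fingers measure 114 mm over their backs; the gripper's body (76 mm by 85 mm) begins 54 mm behind the grasp point. The pads swing forward as they close: fully open they stand 13 mm farther back than shut.
Start: joints at [-1.241, 0.468, -0.012, 1.603, 0.006, 1.071, -0.056], TCP at [0.237, 0.605, 0.231] pointing down, gripper open.
Joint ranges: [-2.53, 2.53], [-0.31, 2.02], [-1.57, 1.55], [0.28, 2.44], [-1.29, 4.43], [0.15, 1.84], [-2.92, 2.92]. Speed limits (rad/s): [2.57, 2.57, 3.14, 3.14, 3.14, 3.14, 3.14].

### API

Orientations are given as a rotation vector (axis times angle).
In Python, from plant import robot, vision gives the robot as it stands.
- The arm moves only by the shell command python3 -m pendant 'ROWS' [OPENING] [FORCE]. ROWS is JSON, a list of rows, each a list of 6 numbers: the shift along the tool's x, y, z scaled (see below), then the turn, a rotation vector about the tool's x, y, z scaled (see below). In form: [[dx, dy, dz, wx, wy, wz], ...]. A call has 1 to 12 rows; each row is the pose to reach, as a shift and turn from the pose commanded when the call began, along the tool's axes at that moment; what a row does not reach only later rows make up. The controller multiplies each number of a shift by 25 cm and each number of a turn by 120 degrees. A row lasts 1/8 s, in which the tool goes at most 62.5 mm and 10.7 degrees, less where a joint would pass 70% of its speed; a pose out of reach is approached as far as the arm can. A call with a number of a shift or a turn outside -1 to 1 is refused whole. A call with a gripper value outside its range is refused whole. OPENING is the opening, from 0 (shut) to 1 (fully open), set as the call begins (- or left out, the last holds). The fingers move at their own pace and stop on an object; FORCE is the grip in N (left out, the last holds). Time passes only in rows, so rows that repeat a pose let the fingers close. It gives the time, the measured TCP pose, the force, the opening and the grip force at its end, in the units of the state.
- robot.sense(): the state, without advancing time (a new reading comes with each control period).
- vision.snapshot(name): name is "scene" or "top" or "wrist"; returns a dict with "image" (420x560x3 uint8, blue, green, red), "mtx" (3x3 intrinsics, pixels), "distortion" ([k1, k2, p1, p2, k3] as OpenCV has them; the pictures are not rectified), "pose" (4x4, takes a point from camera to world coordinates); the wrist camera has in their place "tool_from_camera" (4x4, takes a point from camera to tool coordinates, whose origin is the TCP and whose axes are the flange's). Camera axes: x right, y down, z forward; pixel columns grow to the right and rows downward; lengths in m; the calibration is good to about 2 mm. A picture is of the moment at which its call begins: read the wrist's pose just before it. There is no depth.
- robot.job_done(): hands the job in; it is judged then, once.
Trained networks look in a picture, given as the dict that the camera call returned (one of the last four; its "shot" number tells which), for a name from the list of things; names that differ only in an ending like _2 or _b are one class to them, and where a whole thing is asked for, a point or a joint stands for the part that bears it (a point fixed in the world has none). Each returns a list of dicts, best first, with "conf" (0 to 1); they miss things now and then, are a little off and sometimes report something else, mostly with a low value. They report only what shows in the picture. A call takes as long as a camera call. They do not tell look-alikes from the thing itself.
- vision.look_for(picture, label): "extent" ([left, top, width, height] in pixels, round what is visible of it).
- vision.regions_of(picture, label): "pixels" (420x560 bool, what is visible of it) and "extent" ([left, top, width, height] in pixels, round what is visible of it).
The state is a dict: "time_s": time; "joint_pos": joint angles; "dq": joint speeds; "effort": joint torques, N m; "tool_pos": TCP position; "tcp_rot": TCP orientation; "force": force on the tool from outside, world axes, zero at the start; "ft_torque": the same for the moment, N m; "width": finger opening in m; "gripper_force": force on a finger pad.
Only numpy, scipy, OpenCV 4.12 (cv2) and the standard library are available. Lean on these libraries where they do the work, as an engineer would, in place of code of your own. Each camera call takes 0.05 s, during which the arm holds its last target. There are 200 camera calls.

### The job

Clear up after the wheel job: gather the used wheel nuts lying on the bench into the blue scoop tray with the others, then lift the tray by its bar and tip all the nuts out of its mouth into the yellow scrap hopper, and set the empty tray back level on its rubber mat. Stand each socket upright in the storage slot whose label has the colour of its band. Any nut that misses must end up in the hopper too; leave the tape, the screwdriver and the jar where they are.

Things in the scene. Friction and masses are not known exactly. Their poses are not given: they have to be found in the camera images.
- tray: Blue painted steel scoop tray, 190 x 150 mm, about 0.26 kg, standing on the rubber mat. Origin: centre of its underside; z up; +x points to its open mouth (no wall, no lip at x = +95 mm). Floor 4 mm thick; side and back walls 42 mm high, 4 mm thick. A black grip bar spans it from side to side at x = -20 mm on two posts (one on each side wall).
- tray_grip (a point): Centre of the tray's grip bar: x -20, y 0, z 78 mm in the tray's frame. The bar is 142 mm long (tray y), 14 thick, 26 deep, free all round in the middle. Its section leans 20 deg (0.349 rad), top towards the tray's back (-x): fingers closing along the tray's x fit squarely when the tool leans 20 deg, tips towards the mouth. Grip it with about 50 N.
- tray_mouth (a point): Middle of the open front edge of the tray's floor (x = 95, z = 4 mm in the tray's frame), from which nuts slide when the mouth is dipped. Steel on steel needs about 26 to 36 deg of dip to slide.
- mat: Black rubber mat 210 x 170 x 3 mm lying fixed on the bench, where the tray lives. Origin: centre of its underside; x along its length.
- hopper: Yellow steel scrap hopper, fixed to the bench, open at the top, 110 mm high. Origin: centre of its underside. Inner floor 180 x 200 mm (x by y), 5 mm thick; walls upright to 60 mm, then flaring out to a mouth of about 235 x 255 mm at 110 mm height.
- nut1: Hexagonal used steel wheel nut, 26 mm across flats, 30 mm across corners, 28 mm tall, 45 g. Origin: centre of its underside; z along its bore, up while it stands; flats face 30, 90, 150.. deg from its x. Lies in the tray at the start.
- nut2: Hexagonal used steel wheel nut, 26 mm across flats, 30 mm across corners, 28 mm tall, 45 g. Origin: centre of its underside; z along its bore, up while it stands; flats face 30, 90, 150.. deg from its x. Lies in the tray at the start.
- nut3: Hexagonal used steel wheel nut, 26 mm across flats, 30 mm across corners, 28 mm tall, 45 g. Origin: centre of its underside; z along its bore, up while it stands; flats face 30, 90, 150.. deg from its x. Lies in the tray at the start.
- nut4: Hexagonal used steel wheel nut, 26 mm across flats, 30 mm across corners, 28 mm tall, 45 g. Origin: centre of its underside; z along its bore, up while it stands; flats face 30, 90, 150.. deg from its x. Lies in the tray at the start.
- stray1: Hexagonal used steel wheel nut, 26 mm across flats, 30 mm across corners, 28 mm tall, 45 g. Origin: centre of its underside; z along its bore, up while it stands; flats face 30, 90, 150.. deg from its x. Stands loose on the bench at the start, or is absent.
- stray2: Hexagonal used steel wheel nut, 26 mm across flats, 30 mm across corners, 28 mm tall, 45 g. Origin: centre of its underside; z along its bore, up while it stands; flats face 30, 90, 150.. deg from its x. Stands loose on the bench at the start, or is absent.
- stray3: Hexagonal used steel wheel nut, 26 mm across flats, 30 mm across corners, 28 mm tall, 45 g. Origin: centre of its underside; z along its bore, up while it stands; flats face 30, 90, 150.. deg from its x. Stands loose on the bench at the start, or is absent.
- stray4: Hexagonal used steel wheel nut, 26 mm across flats, 30 mm across corners, 28 mm tall, 45 g. Origin: centre of its underside; z along its bore, up while it stands; flats face 30, 90, 150.. deg from its x. Stands loose on the bench at the start, or is absent.
- socket_red: Chrome impact socket with a red band: upright cylinder 38 mm in diameter, 46 mm tall, 150 g. Origin: centre of its underside, z up. Stands on the bench at the start, or is absent.
- dock_red: Black storage slot with a red label plate, fixed to the bench: 62 mm square block with a 52 mm square pocket; pocket floor 6 mm above the bench, rim 16 mm above the bench. Origin: centre of the block's underside, under the pocket's centre; the red label plate (62 x 30 x 6 mm) lies on its +y side.
- socket_yellow: Chrome impact socket with a yellow band: upright cylinder 38 mm in diameter, 46 mm tall, 150 g. Origin: centre of its underside, z up. Stands on the bench at the start, or is absent.
- dock_yellow: Black storage slot with a yellow label plate, fixed to the bench: 62 mm square block with a 52 mm square pocket; pocket floor 6 mm above the bench, rim 16 mm above the bench. Origin: centre of the block's underside, under the pocket's centre; the yellow label plate (62 x 30 x 6 mm) lies on its +y side.
- socket_green: Chrome impact socket with a green band: upright cylinder 38 mm in diameter, 46 mm tall, 150 g. Origin: centre of its underside, z up. Stands on the bench at the start, or is absent.
- dock_green: Black storage slot with a green label plate, fixed to the bench: 62 mm square block with a 52 mm square pocket; pocket floor 6 mm above the bench, rim 16 mm above the bench. Origin: centre of the block's underside, under the pocket's centre; the green label plate (62 x 30 x 6 mm) lies on its +y side.
- socket_blue: Chrome impact socket with a blue band: upright cylinder 38 mm in diameter, 46 mm tall, 150 g. Origin: centre of its underside, z up. Stands on the bench at the start, or is absent.
- dock_blue: Black storage slot with a blue label plate, fixed to the bench: 62 mm square block with a 52 mm square pocket; pocket floor 6 mm above the bench, rim 16 mm above the bench. Origin: centre of the block's underside, under the pocket's centre; the blue label plate (62 x 30 x 6 mm) lies on its +y side.
- tape: Blue roll of tape, 68 mm across, 24 mm high; a bystander, loose on the bench. Leave it where it is.
- driver: Red-handled screwdriver; a bystander, loose on the bench. Leave it where it is.
- grease: Jar with red cap, 60 mm across, 80 mm high; a bystander, loose on the bench. Leave it where it is.
Mind the look-alikes: they are no part of the job. What is shaped like the stray2 but orange is not meant.

How it is judged:
By the outcome, as a careful person would: the job done as asked, in the order asked, and still so for the second after the job is handed in, with the robot touching nothing.
Of stray1, stray2, stray3, stray4 only 2 to 4 are there at a start; the rules pass over those that are not, and their reading is None.
Of socket_red, socket_yellow, socket_green, socket_blue only 2 to 4 are there at a start; the rules pass over those that are not, and their reading is None.
At some moment in a run one of stray1, stray2, stray3, stray4, socket_red, socket_yellow, socket_green, socket_blue may be knocked a few centimetres aside while the robot is not near it.
It also fails if it takes over 210 s, if anything falls off the work surface, if the arm or the gripper's body presses on something with over 40 N, if the wrist force passes 120 N, or if a joint passes its speed limit or range.

## Working session

There is one attempt and no reset: what is moved stays moved. The work goes in short steps, Python scripts to look and compute and a shell command to move; the robot and the scene stay as the last step left them, time stands still between calls to the robot, and variables do not carry over. Pictures are saved under pics/ and viewed, at most 14 in all, crops included, and the job is handed in when it is done.

```bash
ls; mkdir -p pics; python3 - <<'E'
from plant import robot, vision
import cv2
print(robot.sense())
for n in ("scene","top"):
    p=vision.snapshot(n); cv2.imwrite(f"pics/{n}0.png",p["image"]); print(n,p["mtx"],p["distortion"],p["pose"])
p=vision.snapshot("wrist");print(p["tool_from_camera"],p["mtx"],p["distortion"])
E
```

```text
pics
{'time_s': 0.0, 'joint_pos': array([-1.24098189,  0.46840109, -0.01161508,  1.60364534,  0.00603295,
        1.07137484, -0.05627673]), 'dq': array([ 0.00018128, -0.00049115,  0.00119175,  0.00128804,  0.00072045,
       -0.00142188,  0.00073234]), 'effort': array([-1.23782088e-04, -5.32372034e+01,  2.15083128e-02, -2.51318121e+01,
        1.14427280e-02,  7.34153524e-03,  2.20125128e-05]), 'tool_pos': array([0.23661512, 0.60479891, 0.23031383]), 'tcp_rot': array([-5.82216640e-01, -3.08698104e+00,  2.80351297e-03]), 'force': array([-0.02238485,  0.83742686,  0.46691784]), 'ft_torque': array([-0.06204481, -0.0295748 ,  0.01114686]), 'gripper_force': 0.0, 'width': 0.08552507933794996}
scene [[498.74113919   0.         282.63928145]
 [  0.         498.74113919 209.31304329]
 [  0.           0.           1.        ]] [-0.05800803  0.          0.          0.          0.        ] [[ 0.79731854  0.40980064 -0.44311013  1.08410226]
 [ 0.60353775 -0.54746197  0.57967886 -0.70168306]
 [-0.00503318 -0.72962239 -0.68383173  0.85746902]
 [ 0.          0.          0.          1.        ]]
top [[537.02313106   0.         283.73086906]
 [  0.         537.02313106 217.59271818]
 [  0.           0.           1.        ]] [0.03006216 0.         0.         0.         0.        ] [[-0.00297861 -0.99802589  0.06273316  0.48825508]
 [-0.99995987  0.00244262 -0.0086189  -0.01206215]
 [ 0.00844866 -0.06275632 -0.99799312  1.42761586]
 [ 0.          0.          0.          1.        ]]
[[ 3.12787790e-04 -9.49108587e-01 -3.14948873e-01  8.15226527e-02]
 [ 9.99999923e-01  2.22106274e-04  3.23813809e-04 -3.44091132e-05]
 [-2.37382346e-04 -3.14948950e-01  9.49108583e-01 -1.42011695e-01]
 [ 0.00000000e+00  0.00000000e+00  0.00000000e+00  1.00000000e+00]] [[348.2663703    0.         285.78282364]
 [  0.         348.2663703  210.44268589]
 [  0.           0.           1.        ]] [-0.06812312  0.          0.          0.          0.        ]
```

View pics/scene0.png

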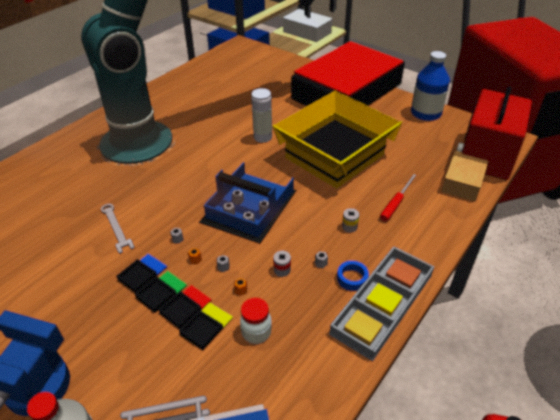

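View pics/top0.png

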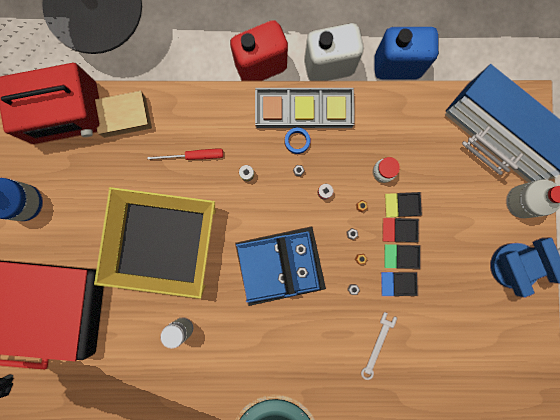

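The scene shows strays (177,235), (223,262), (321,258), a red-band socket (282,263) and a yellow-band socket (350,219). The orange nuts at (195,256) and (240,286) are decoys. In the top view, the hopper is at left (155,243), the tray at (281,266) with its mouth apparently to the left, and the docks at right, in order from far to near yellow, red, green, blue.

```bash
cat > h.py <<'E'
import numpy as np, cv2
from scipy.spatial.transform import Rotation as R
from plant import robot, vision
np.set_printoptions(precision=4,suppress=True)
def ray(p,uv,pose=None):
    P=p.get("pose") if pose is None else pose
    q=cv2.undistortPoints(np.array([[uv]],float),p["mtx"],np.array(p["distortion"]))[0,0]
    return P[:3,3], P[:3,:3]@np.array([q[0],q[1],1.])
def onz(p,uv,z,pose=None):
    o,d=ray(p,uv,pose); return o+d*(z-o[2])/d[2]
def tri(rs):
    A=0;b=0
    for o,d in rs:
        d=d/np.linalg.norm(d);M=np.eye(3)-np.outer(d,d);A=A+M;b=b+M@o
    x=np.linalg.solve(A,b)
    return x,max(np.linalg.norm(np.cross(x-o,d/np.linalg.norm(d))) for o,d in rs)
def tool():
    s=robot.sense();T=np.eye(4);T[:3,:3]=R.from_rotvec(s["tcp_rot"]).as_matrix();T[:3,3]=s["tool_pos"];return T
def wrist():
    T=tool();p=vision.snapshot("wrist");p["pose_w"]=T@p["tool_from_camera"];return p
def cen(e): return (e[0]+e[2]/2,e[1]+e[3]/2)
def down(phi,lean=0.):
    # tool z down, tool y along world dir phi; then lean about tool y-perp (tool x) 
    y=np.array([np.cos(phi),np.sin(phi),0]);z=np.array([0,0,-1.]);return np.c_[np.cross(y,z),y,z]
def rows(pos,Rm=None):
    T=tool(); 
    d=T[:3,:3].T@(np.array(pos)-T[:3,3])/0.25
    w=np.zeros(3) if Rm is None else R.from_matrix(T[:3,:3].T@Rm).as_rotvec()/np.deg2rad(120)
    w=np.array(w); return np.r_[d,w].round(3)
E
python3 - <<'E'
from h import *
t=vision.snapshot("top");s=vision.snapshot("scene")
for l in ["nut1","stray1","socket_red","socket_yellow","socket_green","socket_blue","dock_red","dock_yellow","dock_green","dock_blue","tray","tray_grip","mat","hopper","tape","driver","grease"]:
    print(l)
    for n,p in(("t",t),("s",s)):
        for r in vision.look_for(p,l)[:8]:
            if r["conf"]>.3: print("  ",n,np.round(r["extent"],1),round(r["conf"],2),onz(p,cen(r["extent"]),0.028)[:2])
cv2.imwrite("pics/c.png",np.vstack([cv2.resize(t["image"][150:310,220:440],None,fx=3.6,fy=3.6,interpolation=2)]))
E
```

```text
nut1
   t [152.4 147.9  69.6  12.9] 0.65 [0.7431 0.2286]
   t [277.3 276.4   8.6   4.9] 0.47 [ 0.4172 -0.0182]
   t [294.7 244.5  11.4  10.1] 0.45 [ 0.4928 -0.0673]
   t [348.1 286.4  12.5   9.5] 0.38 [ 0.385  -0.2064]
   s [244.8 212.   11.7  10.9] 0.52 [ 0.5025 -0.0671]
   s [225.1 201.5   9.8  11.2] 0.41 [ 0.4387 -0.0694]
stray1
   t [344.7 226.   13.   11.6] 0.65 [ 0.5387 -0.2   ]
   t [357.5 201.1  11.9  13.5] 0.61 [ 0.6013 -0.2328]
   t [292.9 165.3  11.7  12.5] 0.57 [ 0.6973 -0.0639]
   t [348.2 287.2  10.    6.9] 0.55 [ 0.3862 -0.2035]
   s [235.6 280.    8.6  14.4] 0.77 [ 0.6188 -0.2418]
   s [317.4 252.1  11.5  18.8] 0.64 [ 0.7184 -0.0786]
   s [115.8 252.1  49.5  37.6] 0.58 [ 0.4181 -0.3382]
   s [340.3 209.8  20.2  21.7] 0.55 [0.6992 0.0665]
   s [187.4 246.7  11.5  16. ] 0.44 [ 0.4764 -0.2355]
socket_red
   t [317.  185.   14.3  14.8] 0.67 [ 0.6421 -0.1303]
   t [372.9 157.2  26.8  24.7] 0.43 [ 0.702 -0.294]
   s [272.1 252.4  16.4  22.3] 0.83 [ 0.6469 -0.1395]
socket_yellow
   t [241.1 164.3  14.8  19.4] 0.64 [0.691  0.0679]
   s [338.6 208.4  23.5  22.3] 0.65 [0.6972 0
[... 1077 characters left out ...]
6  91.9  82.4] 0.84 [ 0.4534 -0.0215]
   t [149.9 145.9  71.5  13.9] 0.49 [0.7471 0.2327]
   s [197.5 193.   96.4  51.9] 0.88 [ 0.4964 -0.0781]
   s [336.5 261.5  34.2  30.2] 0.46 [ 0.7939 -0.075 ]
hopper
   t [ 96.2 189.6 118.  112.6] 0.81 [0.5035 0.3094]
   s [274.6  89.2 128.4 101.7] 0.77 [0.5004 0.3285]
tape
   t [285.9 127.2  20.3  24.3] 0.75 [ 0.7827 -0.0572]
   s [337.5 259.5  29.6  32. ] 0.72 [ 0.7901 -0.0741]
   s [241.2 298.3  32.5  42.5] 0.6 [ 0.6988 -0.282 ]
driver
   t [159.5 147.8  61.8  12.5] 0.61 [0.7439 0.2202]
   s [379.9 174.9  35.2  47.7] 0.96 [0.7525 0.2037]
grease
   t [373.1 158.7  27.   22.9] 0.93 [ 0.7004 -0.2948]
   s [239.2 295.7  32.7  47.4] 0.89 [ 0.6956 -0.284 ]
```

View pics/c.png

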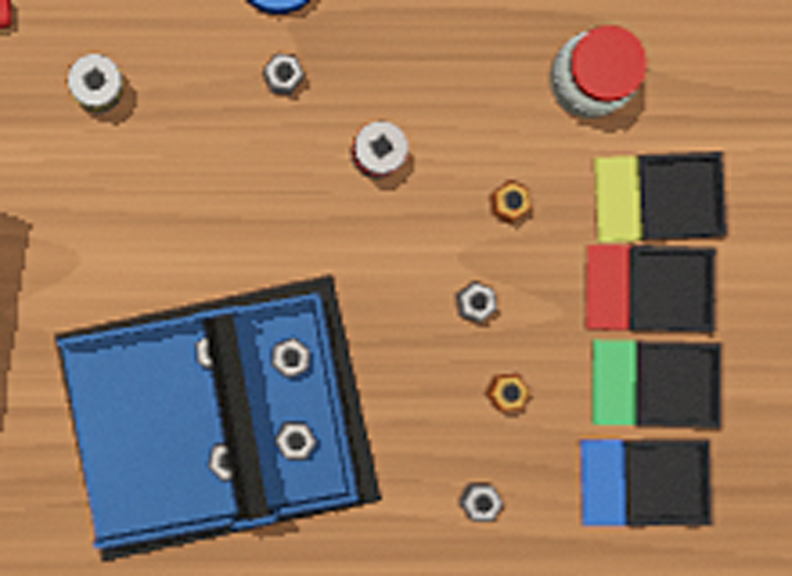

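The crop shows the tray mouth facing left (+y) and the bar slightly right of centre. Four nuts lie in the tray, three silver strays and two orange decoys on the bench. The sockets at crop (95,79) and (381,146) are yellow and red.

```bash
python3 - <<'E'
from h import *
t=vision.snapshot("top")
C=lambda x,y:(220+x/3.6,150+y/3.6)
for n,z,uv in [("A",.028,(284,73)),("B",.028,(478,302)),("C",.028,(483,502)),("Y",.046,(95,79)),("Rd",.046,(381,146)),("dY",.016,(682,195)),("dR",.016,(672,290)),("dG",.016,(679,385)),("dB",.016,(669,483)),
 ("m1",.003,(333,276)),("m2",.003,(380,498)),("m3",.003,(103,560)),("bar1",.092,(217,318)),("bar2",.092,(252,517)),("mouthTL",.049,(57,337)),("mouthBL",.049,(97,548)),("n1",.035,(205,352)),("n2",.035,(222,462)),("n3",.035,(291,357)),("n4",.035,(296,441))]:
    print(n,onz(t,C(*uv),z))
for uv in [(118,188),(215,201),(97,287),(206,298)]: print("hop",onz(t,uv,.11))
print(tool(), rows([.5,-.13,.25],down(np.pi/2)))
E
```

```text
A [ 0.7006 -0.0643  0.028 ]
B [ 0.5332 -0.2041  0.028 ]
C [ 0.3893 -0.206   0.028 ]
Y [0.6938 0.0723 0.046 ]
Rd [ 0.6449 -0.1331  0.046 ]
dY [ 0.6117 -0.3561  0.016 ]
dR [ 0.542  -0.3476  0.016 ]
dG [ 0.4728 -0.3514  0.016 ]
dB [ 0.4019 -0.3428  0.016 ]
m1 [ 0.5535 -0.1007  0.003 ]
m2 [ 0.3907 -0.1341  0.003 ]
m3 [0.3465 0.0686 0.003 ]
bar1 [ 0.5206 -0.0149  0.092 ]
bar2 [ 0.3841 -0.0385  0.092 ]
mouthTL [0.5084 0.0989 0.049 ]
mouthBL [0.3595 0.0702 0.049 ]
n1 [ 0.4975 -0.0063  0.035 ]
n2 [ 0.4188 -0.0183  0.035 ]
n3 [ 0.4938 -0.0681  0.035 ]
n4 [ 0.4336 -0.0714  0.035 ]
hop [0.6448 0.383  0.11  ]
hop [0.6124 0.1455 0.11  ]
hop [0.4038 0.4293 0.11  ]
hop [0.3758 0.166  0.11  ]
[[-0.9313  0.3643  0.      0.2368]
 [ 0.3643  0.9313  0.      0.6054]
 [-0.      0.0001 -1.      0.2313]
 [ 0.      0.      0.      1.    ]] [-2.052 -2.356 -0.075  0.     0.    -0.178]
```

```bash
python3 -m pendant '[[-0.2,-0.2,-0.05,0,0,0],[-0.35,-0.4,-0.05,0,0,0],[-0.5,-0.6,-0.05,0,0,-0.04],[-0.68,-0.8,-0.08,0,0,-0.09],[-0.68,-0.8,-0.08,0,0,-0.178]]' 
python3 - <<'E'
from h import *
print(rows([.5,-.13,.25],down(np.pi/2)))
E
```

```text
time_s: 2.62
tool_pos: [0.3241, 0.3534, 0.252]
tcp_rot: [0.001, 3.14, -0.0]
force: [-0.4, 0.3, 0.2]
width: 0.0851
gripper_force: 0.0
[-0.704 -1.933  0.009 -0.     0.001 -0.   ]
```

```bash
python3 -m pendant '[[-0.08,-0.24,0,0,0,0],[-0.17,-0.48,0,0,0,0],[-0.26,-0.72,0,0,0,0],[-0.36,-0.97,0,0,0,0]]' 
python3 -m pendant '[[-0.08,-0.24,0,0,0,0],[-0.17,-0.48,0,0,0,0],[-0.26,-0.72,0,0,0,0],[-0.35,-0.96,0,0,0,0],[-0.35,-0.96,0,0,0,0]]' 
python3 - <<'E'
from h import *
p=wrist(); P=p["pose_w"]; t=vision.snapshot("top")
cv2.imwrite("pics/w1.png",p["image"]); np.save("w1.npy",P)
for l in ["stray1","socket_red","socket_yellow","dock_red","dock_yellow","tray"]:
    for r in vision.look_for(p,l)[:8]:
        if r["conf"]>.3: print(l,np.round(r["extent"],1),round(r["conf"],2),onz(p,cen(r["extent"]),0.014 if l[1]=='t' else .023,P)[:2])
E
```

```text
time_s: 3.12
tool_pos: [0.4095, 0.1209, 0.2518]
tcp_rot: [-0.0, 3.14, 0.001]
force: [2.0, 0.2, -0.4]
width: 0.0853
gripper_force: 0.0
time_s: 3.75
tool_pos: [0.497, -0.1222, 0.2516]
tcp_rot: [0.012, 3.141, -0.004]
force: [-0.5, 0.4, -1.1]
width: 0.0856
gripper_force: 0.0
stray1 [177.5 133.1  27.9  24. ] 0.91 [ 0.4661 -0.2251]
stray1 [182.4 250.3  31.6  24.3] 0.87 [ 0.6078 -0.2299]
stray1 [199.4 192.5  28.   24.3] 0.82 [ 0.5342 -0.2058]
stray1 [189.7  55.8  31.9  28.4] 0.82 [ 0.3892 -0.204 ]
stray1 [321.3 311.1  22.8  30.4] 0.58 [ 0.7015 -0.0628]
socket_red [259.6 272.5  34.3  45. ] 0.81 [ 0.6479 -0.1347]
socket_yellow [437.  303.   23.7  27.6] 0.61 [0.6835 0.0846]
dock_red [ 67.8 184.3  81.6  54.1] 0.61 [ 0.5385 -0.3257]
dock_yellow [ 69.8 236.9  84.1  50.1] 0.7 [ 0.6028 -0.333 ]
dock_yellow [271.2  28.  206.9 190.8] 0.33 [ 0.4437 -0.0294]
tray [292.2  33.5 204.6 188.8] 0.87 [ 0.4483 -0.0081]
tray [44.9 53.6 99.6 66.5] 0.6 [ 0.4029 -0.3191]
tray [305.  351.2  53.6  43.4] 0.46 [ 0.771  -0.0622]
```

View pics/w1.png

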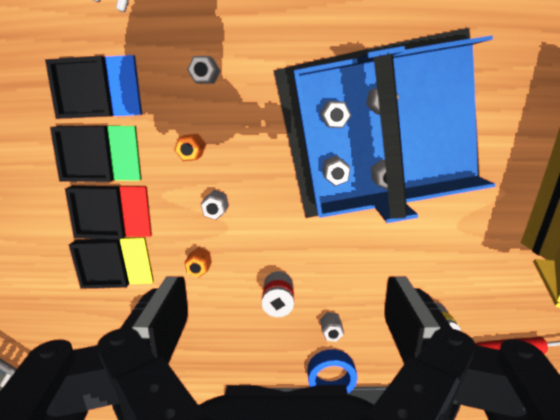

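The wrist view shows stray C at (203,69), stray B at (214,207) and stray A at (332,328). The red socket is at (278,295) and the tray bar runs from (383,57) to (397,215).

```bash
python3 - <<'E'
from h import *
P=np.load("w1.npy"); t=vision.snapshot("top"); w=vision.snapshot("wrist")
C=lambda x,y:(220+x/3.6,150+y/3.6)
for n,a,b in [("A",(284,73),(334,335)),("B",(478,302),(214,208)),("C",(483,502),(203,69)),("Rd",(381,146),(278,304)),("barfarRtop",(229,317),(383,217)),("n3",(291,357),(338,172)),("n4",(296,441),(337,114)),("dRcen",(672,290),(96,212)),("dYcen",(682,195),(100,264)),("mouthTL",(57,337),(493,185)),("mouthBL",(97,548),(490,39)),("mat",(333,276),(309,217)),("mat2",(380,498),(277,70))]:
    x,e=tri([ray(t,C(*a)),ray(w,b,P)]); print(n,x,e)
# nut hex angles
cv2.imwrite("pics/hx.png",np.hstack([cv2.resize(w["image"][v-25:v+25,u-25:u+25],None,fx=5,fy=5,interpolation=2) for u,v in [(203,69),(214,207),(332,328)]]))
d=(0.45,-0.2055)
print(rows([.389,-.205,.1],down(np.pi/2)))
E
```

```text
A [ 0.6997 -0.0639  0.0339] 0.00020691598242584234
B [ 0.5335 -0.2032  0.0281] 0.0009548670813813099
C [ 0.3872 -0.21   -0.0007] 8.076793084237622e-05
Rd [ 0.6447 -0.1328  0.0474] 0.0002408681706331799
barfarRtop [ 0.5243 -0.0263  0.0799] 0.0040900041595033155
n3 [ 0.4934 -0.0678  0.0332] 0.0005428486015289348
n4 [ 0.4336 -0.0712  0.0375] 0.0001797412771145707
dRcen [ 0.5427 -0.3483  0.0113] 0.0006344008418476001
dYcen [ 0.6126 -0.3574  0.009 ] 0.0004916931826961299
mouthTL [0.5076 0.1003 0.0374] 0.001121434275465478
mouthBL [0.3609 0.0707 0.0446] 0.0018458570689459705
mat [ 0.5522 -0.098   0.0104] 0.0024039744253288786
mat2 [ 0.3935 -0.1297  0.0537] 0.000617426833328447
[ 0.431 -0.354  0.605  0.     0.     0.001]
```

View pics/hx.png

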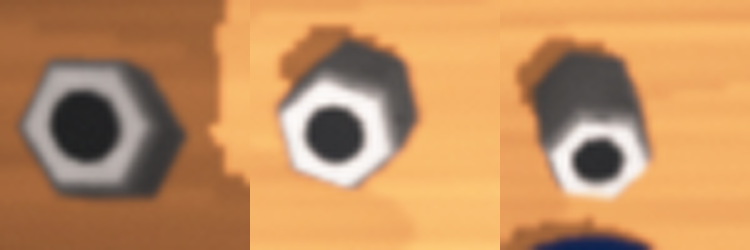

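The crop shows each nut's hex orientation. The arm had still been settling in the w1 picture, so I recompute from the fresh one.

```bash
python3 - <<'E'
from h import *
p=wrist(); P=p["pose_w"]; t=vision.snapshot("top")
cv2.imwrite("pics/w2.png",p["image"])
C=lambda x,y:(220+x/3.6,150+y/3.6)
for n,a,b in [("A",(284,73),(326.4,334.4)),("B",(478,302),(206,208.6)),("C",(483,502),(195,68.8))]:
    print(n,*tri([ray(t,C(*a)),ray(p,b,P)]),onz(p,b,.028,P))
for l in ["stray1","socket_red"]:
    for r in vision.look_for(p,l)[:8]:
        if r["conf"]>.3: print(l,np.round(r["extent"],1),round(r["conf"],2),onz(p,cen(r["extent"]),0.014 if l[1]=='t' else .023,P)[:2])
print(rows([.389,-.206,.1],down(np.deg2rad(120))))
E
```

```text
A [ 0.7004 -0.0643  0.0299] 7.089508487619566e-05 [ 0.7019 -0.0641  0.028 ]
B [ 0.5331 -0.2035  0.0317] 9.562305856278807e-05 [ 0.5343 -0.2043  0.028 ]
C [ 0.3891 -0.2062  0.027 ] 0.00016828042803577757 [ 0.389  -0.2059  0.028 ]
stray1 [193.8 192.8  28.9  23.4] 0.86 [ 0.534  -0.2047]
stray1 [315.5 311.4  23.5  29.7] 0.83 [ 0.6999 -0.0616]
stray1 [169.8 130.7  32.9  28.3] 0.7 [ 0.4659 -0.2244]
stray1 [177.2 248.5  27.1  27.6] 0.6 [ 0.6076 -0.2314]
stray1 [184.3  55.8  28.5  29. ] 0.56 [ 0.3895 -0.2058]
socket_red [253.9 272.6  33.2  48.7] 0.75 [ 0.6499 -0.1345]
socket_red [360.1  93.4  34.1  21.7] 0.64 [ 0.4228 -0.0222]
[ 0.43  -0.356  0.605  0.     0.    -0.25 ]
```

```bash
python3 -m pendant '[[0.2,-0.17,0.2,0,0,-0.08],[0.4,-0.33,0.4,0,0,-0.16],[0.43,-0.356,0.5,0,0,-0.25],[0.43,-0.356,0.7,0,0,-0.25],[0.43,-0.356,0.7,0,0,-0.25],[0.43,-0.356,0.7,0,0,-0.25]]' 0.65 40
python3 - <<'E'
from h import *
print(rows([.389,-.206,.004],down(np.deg2rad(120))))
E
```

```text
time_s: 5.2
tool_pos: [0.3904, -0.2066, 0.0777]
tcp_rot: [-0.812, 3.033, -0.002]
force: [-0.4, 1.0, 0.2]
width: 0.0556
gripper_force: 0.0
[ 0.004  0.005  0.295 -0.001  0.001 -0.   ]
```

```bash
python3 -m pendant '[[0.004,0.005,0.15,0,0,0],[0.004,0.005,0.295,0,0,0],[0.004,0.005,0.295,0,0,0]]' 
python3 -m pendant '[[0,0,0,0,0,0],[0,0,0,0,0,0],[0,0,0,0,0,0],[0,0,0,0,0,0],[0,0,0,0,0,0]]' 0 40
python3 -m pendant '[[0,0,-0.25,0,0,0],[0,0,-0.5,0,0,0],[0,0,-0.5,0,0,0]]'
python3 - <<'E'
from h import *
print(rows([.41,.0403,.13],down(np.deg2rad(101))))
E
```

```text
time_s: 5.58
tool_pos: [0.3884, -0.2052, 0.0032]
tcp_rot: [-0.814, 3.034, 0.001]
force: [-0.9, -0.6, 1.0]
width: 0.0554
gripper_force: 0.0
time_s: 6.2
tool_pos: [0.3894, -0.2062, 0.0047]
tcp_rot: [-0.812, 3.031, -0.003]
force: [-1.6, 1.1, 9.3]
width: 0.0253
gripper_force: 39.0
time_s: 6.58
tool_pos: [0.3911, -0.2069, 0.1329]
tcp_rot: [-0.81, 3.024, -0.009]
force: [-0.1, 0.9, -1.6]
width: 0.0252
gripper_force: 40.0
[-0.56   0.819  0.01  -0.003  0.005  0.158]
```

```bash
python3 -m pendant '[[-0.14,0.2,0,0,0,0.05],[-0.28,0.41,0,0,0,0.1],[-0.42,0.62,0,0,0,0.158],[-0.56,0.819,0,0,0,0.158],[-0.56,0.819,0,0,0,0.158],[-0.56,0.819,0,0,0,0.158]]' 
python3 - <<'E'
from h import *
print(rows([.41,.0403,.016],down(np.deg2rad(101))))
t=vision.snapshot("top");cv2.imwrite("pics/t3.png",cv2.resize(t["image"][150:310,220:440],None,fx=3.6,fy=3.6,interpolation=2))
E
```

```text
time_s: 7.32
tool_pos: [0.406, 0.0414, 0.1277]
tcp_rot: [0.303, -3.127, 0.0]
force: [-1.1, -0.1, 0.4]
width: 0.0251
gripper_force: 39.9
[-0.015 -0.007  0.447 -0.    -0.     0.001]
```

View pics/t3.png

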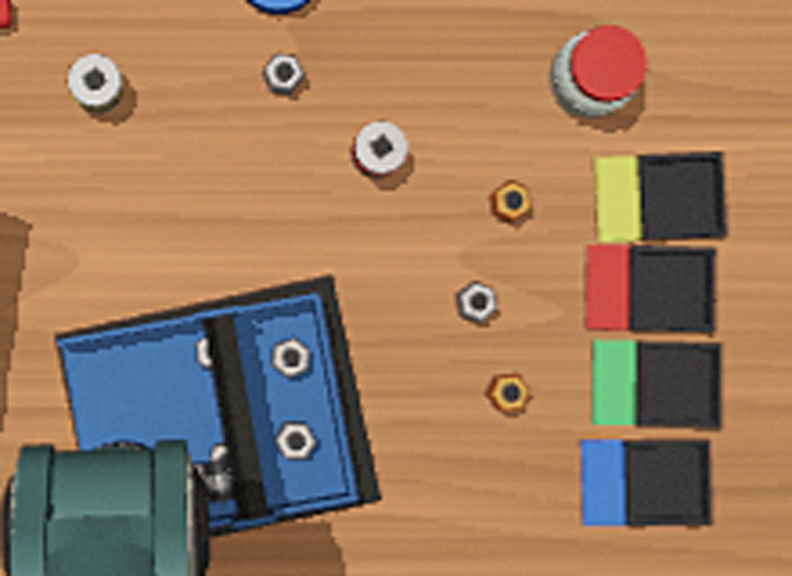

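The top view shows the arm over the tray's near front and the other things unmoved. I lower the nut.

```bash
python3 -m pendant '[[-0.01,-0.007,0.22,0,0,0],[-0.01,-0.007,0.4,0,0,0],[-0.01,-0.007,0.447,0,0,0],[-0.01,-0.007,0.447,0,0,0]]' 
python3 -m pendant '[[0,0,0,0,0,0],[0,0,0,0,0,0],[0,0,0,0,0,0]]' 0.5
python3 -m pendant '[[0,0,-0.25,0,0,0],[0,0,-0.5,0,0,0],[0,0,-0.5,0,0,0]]'
python3 - <<'E'
from h import *
print(rows([.534,-.204,.10],down(np.deg2rad(101))))
E
```

```text
time_s: 7.88
tool_pos: [0.4091, 0.0391, 0.0159]
tcp_rot: [0.298, -3.126, 0.001]
force: [0.1, 0.2, -0.8]
width: 0.025
gripper_force: 39.9
time_s: 8.25
tool_pos: [0.4098, 0.0407, 0.0166]
tcp_rot: [-0.302, 3.125, 0.001]
force: [0.2, 0.3, 0.7]
width: 0.043
gripper_force: 0.0
time_s: 8.62
tool_pos: [0.4123, 0.0414, 0.145]
tcp_rot: [-0.302, 3.117, 0.005]
force: [0.2, -0.0, -1.1]
width: 0.0429
gripper_force: 0.0
[-0.287 -1.057  0.181  0.001  0.005  0.001]
```

```bash
python3 -m pendant '[[-0.07,-0.24,0,0,0,0],[-0.14,-0.48,0,0,0,0],[-0.21,-0.72,0,0,0,0],[-0.28,-0.98,0,0,0,0],[-0.28,-0.98,0,0,0,0],[-0.28,-0.98,0,0,0,0]]' 0.65
python3 - <<'E'
from h import *
p=wrist(); P=p["pose_w"]
for r in vision.look_for(p,"stray1")[:8]:
    if r["conf"]>.3: print(np.round(r["extent"],1),round(r["conf"],2),onz(p,cen(r["extent"]),0.014,P)[:2])
print(rows([.5335,-.204,.005],down(np.deg2rad(101))))
E
```

```text
time_s: 9.38
tool_pos: [0.5238, -0.1862, 0.1398]
tcp_rot: [0.301, -3.125, -0.002]
force: [0.2, 0.3, 0.5]
width: 0.0553
gripper_force: 0.0
[214.1 258.8  20.2  40.6] 0.86 [ 0.6028 -0.225 ]
[240.4 189.5  36.   39.1] 0.79 [ 0.5338 -0.2063]
[226.5 105.3  39.6  36.3] 0.64 [ 0.4688 -0.2267]
[-0.023 -0.084  0.54   0.001 -0.001  0.001]
```

```bash
python3 -m pendant '[[-0.023,-0.086,0.2,0,0,0],[-0.023,-0.086,0.4,0,0,0],[-0.023,-0.086,0.54,0,0,0],[-0.023,-0.086,0.54,0,0,0]]' 
python3 -m pendant '[[0,0,0,0,0,0],[0,0,0,0,0,0],[0,0,0,0,0,0],[0,0,0,0,0,0],[0,0,0,0,0,0]]' 0 40
python3 -m pendant '[[0,0,-0.25,0,0,0],[0,0,-0.5,0,0,0],[0,0,-0.5,0,0,0]]'
python3 - <<'E'
from h import *
print(rows([.4444,.047,.14],down(np.deg2rad(101))))
E
```

```text
time_s: 9.98
tool_pos: [0.5324, -0.204, 0.0036]
tcp_rot: [0.305, -3.121, -0.005]
force: [-0.1, -0.4, 0.4]
width: 0.0553
gripper_force: 0.0
time_s: 10.6
tool_pos: [0.5361, -0.2067, 0.0079]
tcp_rot: [-0.302, 3.124, -0.001]
force: [-0.2, 0.8, 7.7]
width: 0.0251
gripper_force: 40.5
time_s: 10.98
tool_pos: [0.5379, -0.208, 0.1365]
tcp_rot: [-0.301, 3.117, -0.005]
force: [0.4, -0.7, -1.2]
width: 0.0254
gripper_force: 39.6
[ 0.172  1.073 -0.02  -0.002  0.005  0.   ]
```

```bash
python3 -m pendant '[[0.04,0.24,-0.03,0,0,0],[0.08,0.48,-0.03,0,0,0],[0.12,0.72,-0.03,0,0,0],[0.16,0.98,-0.03,0,0,0],[0.17,1,-0.03,0,0,0],[0.17,1,-0.03,0,0,0],[0.17,1,-0.03,0,0,0]]' 
python3 - <<'E'
from h import *
print(rows([.4444,.047,.016],down(np.deg2rad(101))))
E
```

```text
time_s: 11.85
tool_pos: [0.4455, 0.0291, 0.1384]
tcp_rot: [-0.298, 3.127, -0.001]
force: [0.7, 0.4, -0.3]
width: 0.0248
gripper_force: 39.7
[-0.009  0.072  0.489 -0.     0.    -0.001]
```

```bash
python3 -m pendant '[[-0.01,0.072,0.1,0,0,0],[-0.01,0.072,0.3,0,0,0],[-0.01,0.072,0.489,0,0,0],[-0.01,0.072,0.489,0,0,0],[-0.01,0.072,0.489,0,0,0]]' 
python3 -m pendant '[[0,0,0,0,0,0],[0,0,0,0,0,0],[0,0,0,0,0,0]]' 0.5
python3 -m pendant '[[0,0,-0.25,0,0,0],[0,0,-0.5,0,0,0],[0,0,-0.5,0,0,0]]'
python3 - <<'E'
from h import *
print(rows([.65,-.05,.16],down(np.deg2rad(64.5))))
E
```

```text
time_s: 12.48
tool_pos: [0.4444, 0.0471, 0.016]
tcp_rot: [0.298, -3.127, 0.001]
force: [-0.0, 0.2, -0.7]
width: 0.0248
gripper_force: 45.8
time_s: 12.85
tool_pos: [0.4443, 0.049, 0.0166]
tcp_rot: [-0.302, 3.126, 0.001]
force: [-0.2, 0.6, -0.4]
width: 0.0427
gripper_force: 0.0
time_s: 13.22
tool_pos: [0.447, 0.0496, 0.1452]
tcp_rot: [-0.302, 3.118, 0.005]
force: [0.1, 0.5, -0.2]
width: 0.0428
gripper_force: 0.0
[-0.721 -0.547 -0.054  0.002  0.004  0.305]
```

```bash
python3 -m pendant '[[-0.18,-0.13,-0.05,0,0,-0.06],[-0.36,-0.27,-0.05,0,0,-0.13],[-0.54,-0.4,-0.05,0,0,-0.196],[-0.72,-0.547,-0.05,0,0,-0.196],[-0.72,-0.547,-0.05,0,0,-0.196],[-0.72,-0.547,-0.05,0,0,-0.196],[-0.72,-0.547,-0.05,0,0,-0.196]]'  0.6
python3 - <<'E'
from h import *
p=wrist(); P=p["pose_w"]; t=vision.snapshot("top")
for n,q,Q in (("w",p,P),("t",t,t["pose"])):
  for r in vision.look_for(q,"stray1")[:8]:
    if r["conf"]>.3: print(n,np.round(r["extent"],1),round(r["conf"],2),onz(q,cen(r["extent"]),0.014,Q)[:2])
cv2.imwrite("pics/w4.png",p["image"])
print(rows([.7003,-.063,.006],down(np.deg2rad(124.5))))
E
```

```text
time_s: 14.1
tool_pos: [0.6457, -0.0498, 0.1532]
tcp_rot: [0.935, -2.998, -0.002]
force: [0.0, 0.9, 0.5]
width: 0.0512
gripper_force: 0.0
w [220.3 216.9  32.9  42.2] 0.9 [ 0.7004 -0.0633]
w [509.6  44.1  48.7  33.1] 0.84 [0.4436 0.047 ]
w [90.   5.8 50.1 42.6] 0.84 [ 0.6088 -0.2297]
w [538.8   0.2  20.1  39.1] 0.73 [0.4144 0.0358]
t [357.9 253.    6.6  13. ] 0.53 [ 0.4664 -0.2274]
t [356.6 202.2  11.   12.3] 0.41 [ 0.6011 -0.2314]
[-0.148 -0.164  0.592  0.     0.     0.001]
```

View pics/w4.png

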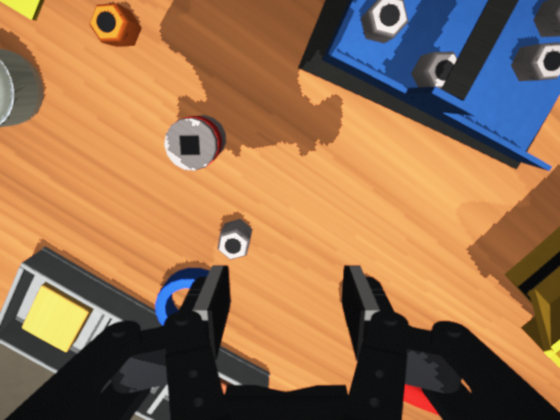

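The wrist view shows stray A at (234,238) with its flats square to the fingers. The tape is clear, and the nuts already placed stand in the tray.

```bash
python3 -m pendant '[[-0.1,-0.1,0.15,0,0,0],[-0.148,-0.164,0.3,0,0,0],[-0.148,-0.164,0.5,0,0,0],[-0.148,-0.164,0.592,0,0,0],[-0.148,-0.164,0.592,0,0,0]]' 
python3 -m pendant '[[0,0,0,0,0,0],[0,0,0,0,0,0],[0,0,0,0,0,0],[0,0,0,0,0,0],[0,0,0,0,0,0]]' 0 40
python3 -m pendant '[[0,0,-0.25,0,0,0],[0,0,-0.5,0,0,0],[0,0,-0.5,0,0,0]]'
python3 - <<'E'
from h import *
print(rows([.4788,.0536,.14],down(np.deg2rad(101))))
E
```

```text
time_s: 14.92
tool_pos: [0.6992, -0.0634, 0.0042]
tcp_rot: [0.933, -2.997, -0.002]
force: [-0.4, 0.1, 1.7]
width: 0.0513
gripper_force: 0.0
time_s: 15.55
tool_pos: [0.7023, -0.0639, 0.0082]
tcp_rot: [-0.932, 2.996, -0.002]
force: [0.2, 0.8, 6.0]
width: 0.0265
gripper_force: 39.9
time_s: 15.92
tool_pos: [0.7046, -0.0646, 0.138]
tcp_rot: [-0.929, 2.989, -0.006]
force: [0.1, 0.2, -0.4]
width: 0.0264
gripper_force: 39.7
[ 0.476  0.902 -0.019 -0.002  0.005  0.196]
```

```bash
python3 -m pendant '[[0.1,0.2,-0.03,0,0,0.06],[0.2,0.4,-0.03,0,0,0.12],[0.3,0.6,-0.03,0,0,0.196],[0.4,0.8,-0.03,0,0,0.196],[0.476,0.902,-0.03,0,0,0.196],[0.476,0.902,-0.03,0,0,0.196],[0.476,0.902,-0.03,0,0,0.196]]' 
python3 - <<'E'
from h import *
print(rows([.4788,.0536,.016],down(np.deg2rad(101))))
E
```

```text
time_s: 16.8
tool_pos: [0.4755, 0.0543, 0.1383]
tcp_rot: [-0.302, 3.126, -0.0]
force: [1.1, 0.0, 0.4]
width: 0.0266
gripper_force: 39.7
[-0.012 -0.005  0.489 -0.     0.001  0.   ]
```

```bash
python3 -m pendant '[[-0.01,-0.005,0.2,0,0,0],[-0.01,-0.005,0.4,0,0,0],[-0.01,-0.005,0.489,0,0,0],[-0.01,-0.005,0.489,0,0,0]]' 
python3 -m pendant '[[0,0,0,0,0,0],[0,0,0,0,0,0],[0,0,0,0,0,0]]' 0.5
python3 -m pendant '[[0,0,-0.25,0,0,0],[0,0,-0.5,0,0,0],[-0.2,-0.2,-0.7,0,0,0],[-0.3,-0.25,-0.9,0,0,0],[-0.3,-0.25,-0.95,0,0,0],[-0.3,-0.25,-0.95,0,0,0],[-0.3,-0.25,-0.95,0,0,0]]' 1
python3 - <<'E'
from h import *
p=wrist(); cv2.imwrite("pics/w5.png",p["image"]);np.save("w5.npy",p["pose_w"]);print(tool())
E
```

```text
time_s: 17.3
tool_pos: [0.4778, 0.0523, 0.0141]
tcp_rot: [0.299, -3.125, 0.002]
force: [0.0, 0.0, -0.2]
width: 0.0259
gripper_force: 39.3
time_s: 17.68
tool_pos: [0.4778, 0.0538, 0.0163]
tcp_rot: [-0.302, 3.126, 0.0]
force: [0.2, 0.6, 0.3]
width: 0.0427
gripper_force: 0.0
time_s: 18.55
tool_pos: [0.5617, 0.0072, 0.2524]
tcp_rot: [0.303, -3.125, -0.001]
force: [-0.4, 0.4, 0.8]
width: 0.0853
gripper_force: 0.0
[[-0.9814 -0.1921 -0.0025  0.5615]
 [-0.1921  0.9814  0.0002  0.0072]
 [ 0.0024  0.0007 -1.      0.252 ]
 [ 0.      0.      0.      1.    ]]
```

View pics/w5.png

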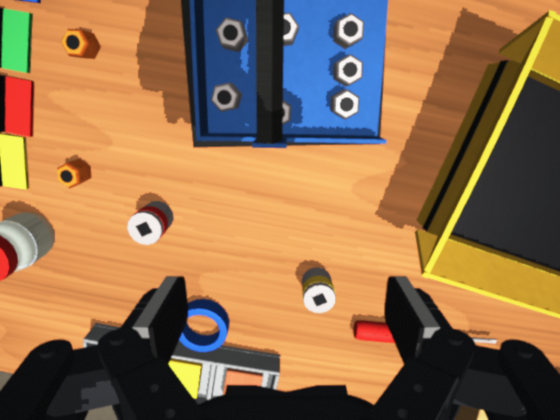

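The wrist view shows seven nuts in the tray, three of them near the mouth at (347,30), (348,70) and (346,104). The tray lies almost square with the picture. I fit its bar and mouth edges to get its pose.

```bash
cat > trayfit.py <<'E'
from h import *
def fit(p,P,rows_,barx,mouthx,verbose=True):
    hsv=cv2.cvtColor(p["image"],cv2.COLOR_BGR2HSV).astype(int);I=p["image"].astype(int)
    blue=(hsv[...,0]>95)&(hsv[...,0]<130)&(hsv[...,1]>120)&(hsv[...,2]>70)
    L,Rr,M=[],[],[]
    for v in rows_:
        d=np.where(hsv[v,barx[0]:barx[1],2]<60)[0]+barx[0]
        if len(d)>5: L.append((d[0],v));Rr.append((d[-1]+1,v))
        b=np.where(blue[v,mouthx[0]:mouthx[1]])[0]+mouthx[0]
        if len(b): M.append((b[-1]+1,v))
    out={}
    for n,a,z in (("barL",L,.09),("barR",Rr,.09),("mouth",M,.007)):
        a=np.array(a,float);k=np.ones(len(a),bool)
        for _ in range(3):
            c=np.polyfit(a[k,1],a[k,0],1);r=a[:,0]-np.polyval(c,a[:,1]);k=abs(r)<1.5
        e=[(np.polyval(c,v),v) for v in (rows_[0],rows_[-1])]
        W=[onz(p,x,z,P)[:2] for x in e];d=W[0]-W[1];d=d*np.sign(W[1][0]-W[0][0])
        out[n]=e
        print(n,k.sum(),len(a),np.round(e,1).tolist(),W,"yaw of normal",np.rad2deg(np.arctan2(d[1],d[0]))%180-90)
    return out
E
python3 - <<'E'
from trayfit import *
p=wrist(); T=tool(); P=p["pose_w"]
e=fit(p,P,range(8,132),(245,300),(360,400))
t=vision.snapshot("top")
I=t["image"]
# side-wall top edge rows (far wall): last blue row per column
hsv=cv2.cvtColor(p["image"],cv2.COLOR_BGR2HSV).astype(int)
blue=(hsv[...,0]>95)&(hsv[...,0]<130)&(hsv[...,1]>120)&(hsv[...,2]>60)
for u in (210,225,240,300,320,340,360,375):
    b=np.where(blue[100:160,u])[0]+100; print(u,b[-1],onz(p,(u,b[-1]+1),.045,P)[:2])
cv2.imwrite("pics/tz.png",cv2.resize(t["image"][222:310,230:330],None,fx=7,fy=6.6,interpolation=2))
E
```

```text
barL 124 124 [[256.9, 8.0], [257.0, 131.0]] [array([ 0.4197, -0.0433]), array([ 0.5144, -0.0267])] yaw of normal -80.04414976891738
barR 106 124 [[282.8, 8.0], [281.9, 131.0]] [array([ 0.4158, -0.0232]), array([ 0.5104, -0.0057])] yaw of normal -79.4966473661197
mouth 124 124 [[386.8, 8.0], [378.7, 131.0]] [array([0.3764, 0.0752]), array([0.4973, 0.0991])] yaw of normal -78.81887048787507
210 140 [ 0.5377 -0.0739]
225 141 [ 0.5359 -0.059 ]
240 141 [ 0.5331 -0.0443]
300 142 [0.5226 0.0145]
320 143 [0.5197 0.0343]
340 143 [0.5158 0.0539]
360 143 [0.5119 0.0735]
375 143 [0.5089 0.0883]
```

View pics/tz.png

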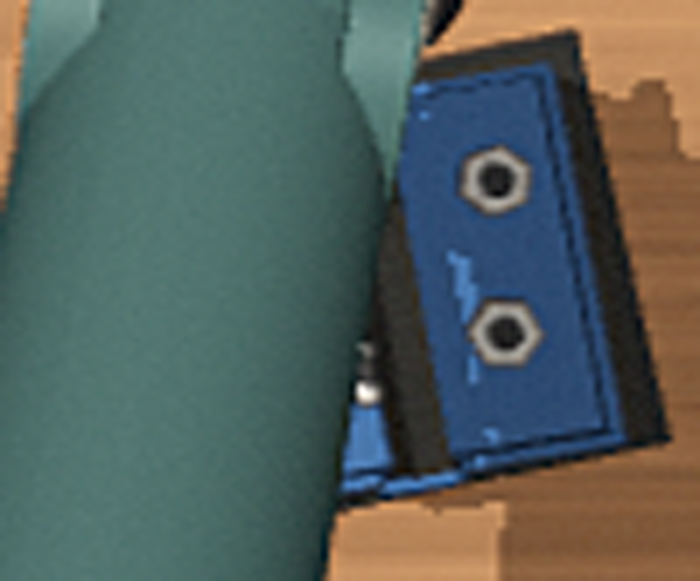

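The zoom shows the tray back with its two nuts and the mat margin visible. The fits agree: yaw about 100.3°, centre (0.450, -0.007), bar at u = -0.107.

```bash
cat > tr.py <<'E'
from h import *
YAW=np.deg2rad(100.3);u=np.array([np.cos(YAW),np.sin(YAW),0]);Z=np.array([0,0,1.])
def tl(th):  # tool rotation when tray mouth is dipped by th degrees
    a=np.deg2rad(20-th);z=u*np.sin(a)-Z*np.cos(a);y=u*np.cos(a)+Z*np.sin(a);return np.c_[np.cross(y,z),y,z]
def tcp_from_grip(g,th,back=0): return np.array(g)+(.019-back)*tl(th)[:,2]
def tcp_from_mouth(m,th):
    t=np.deg2rad(th);X=u*np.cos(t)-Z*np.sin(t);Zt=u*np.sin(t)+Z*np.cos(t)
    return tcp_from_grip(np.array(m)-.115*X+.074*Zt,th)
E
python3 - <<'E'
from tr import *
g=[.4539,-.0266,.081]
for b in (.09,0): print(rows(tcp_from_grip(g,0,b),tl(0)), tcp_from_grip(g,0,b))
E
```

```text
[ 0.45  -0.147  0.418 -0.166 -0.002  0.006] [ 0.4582 -0.0505  0.1477]
[ 0.447 -0.024  0.757 -0.166 -0.002  0.006] [ 0.4527 -0.0202  0.0631]
```

```bash
python3 -m pendant '[[0.2,-0.07,0,-0.08,0,0],[0.4,-0.147,0.15,-0.166,0,0.006],[0.45,-0.147,0.3,-0.166,-0.002,0.006],[0.45,-0.147,0.418,-0.166,-0.002,0.006],[0.45,-0.147,0.418,-0.166,-0.002,0.006],[0.45,-0.147,0.418,-0.166,-0.002,0.006],[0.45,-0.147,0.418,-0.166,-0.002,0.006]]' 0.6 50
python3 - <<'E'
from tr import *
g=[.4539,-.0266,.081]
print(rows(tcp_from_grip(g,0,0),tl(0)))
E
```

```text
time_s: 19.58
tool_pos: [0.4604, -0.0507, 0.1499]
tcp_rot: [0.278, -3.055, -0.536]
force: [-0.3, -0.6, 0.2]
width: 0.051
gripper_force: 0.0
[ 0.01   0.     0.369 -0.001  0.002  0.001]
```

```bash
python3 -m pendant '[[0.008,0,0.12,0,0,0],[0.008,0,0.24,0,0,0],[0.008,0,0.35,0,0,0],[0.008,0,0.366,0,0,0],[0.008,0,0.366,0,0,0]]' 
python3 -m pendant '[[0,0,0,0,0,0],[0,0,0,0,0,0],[0,0,0,0,0,0],[0,0,0,0,0,0],[0,0,0,0,0,0],[0,0,0,0,0,0]]' 0 50
python3 - <<'E'
from tr import *
T=tool();print(T)
print("up2cm",T[:3,:3].T@np.array([0,0,.02])/.25)
E
```

```text
time_s: 20.2
tool_pos: [0.4529, -0.0209, 0.0636]
tcp_rot: [0.276, -3.055, -0.536]
force: [0.5, -0.2, 0.0]
width: 0.051
gripper_force: 0.0
time_s: 20.95
tool_pos: [0.4528, -0.021, 0.0636]
tcp_rot: [0.275, -3.055, -0.537]
force: [-0.2, -0.2, 6.8]
width: 0.0131
gripper_force: 49.2
[[-0.9841 -0.1683 -0.0574  0.4528]
 [-0.1778  0.925   0.3359 -0.021 ]
 [-0.0035  0.3408 -0.9401  0.0636]
 [ 0.      0.      0.      1.    ]]
up2cm [-0.0003  0.0273 -0.0752]
```

```bash
python3 -m pendant '[[0,0.02,-0.05,0,0,0],[0,0.05,-0.14,-0.02,0,0],[0,0.09,-0.25,-0.045,0,0],[0,0.13,-0.36,-0.066,0,0],[0,0.164,-0.451,-0.066,0,0],[0,0.2,-0.55,-0.066,0,0],[0,0.235,-0.65,-0.066,0,0],[0,0.235,-0.65,-0.066,0,0]]'
python3 - <<'E'
from tr import *
p=wrist();cv2.imwrite("pics/w6.png",p["image"])
for m,th in (([.505,.235,.20],-8),([.505,.235,.16],25),([.505,.235,.13],50)): print(tcp_from_mouth(m,th),rows(tcp_from_mouth(m,th),tl(th)))
E
```

```text
time_s: 21.95
tool_pos: [0.4523, -0.0213, 0.2367]
tcp_rot: [0.272, -3.001, -0.742]
force: [0.5, 1.4, -6.8]
width: 0.0134
gripper_force: 49.4
[0.5256 0.1216 0.2405] [-0.394  0.458  0.22  -0.002  0.001  0.001]
[0.5183 0.1616 0.2567] [-0.394  0.632  0.238  0.273  0.001  0.   ]
[0.5098 0.2087 0.2492] [-0.394  0.788  0.354  0.481  0.001  0.   ]
```

View pics/w6.png

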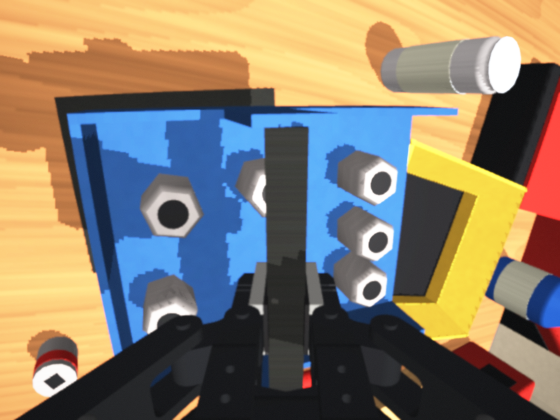

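The wrist view shows the tray held, all seven nuts inside, and the hopper ahead at right. I carry it over slowly with the mouth tilted slightly up.

```bash
python3 -m pendant '[[-0.02,0.025,0.01,0,0,0],[-0.06,0.07,0.03,0,0,0],[-0.11,0.13,0.06,0,0,0],[-0.17,0.2,0.09,0,0,0],[-0.23,0.27,0.13,0,0,0],[-0.29,0.34,0.16,0,0,0],[-0.34,0.4,0.19,0,0,0],[-0.37,0.435,0.21,0,0,0],[-0.39,0.455,0.22,0,0,0],[-0.394,0.458,0.22,0,0,0]]'
python3 - <<'E'
from tr import *
for m,th in (([.505,.235,.185],10),([.505,.235,.16],25),([.505,.235,.145],38),([.505,.235,.13],50),([.505,.235,.13],60)): print(rows(tcp_from_mouth(m,th),tl(th)))
E
```

```text
time_s: 23.25
tool_pos: [0.5261, 0.1216, 0.2405]
tcp_rot: [0.27, -2.998, -0.743]
force: [-0.3, 0.8, -5.8]
width: 0.0133
gripper_force: 49.4
[ 0.002  0.099 -0.032  0.149  0.001  0.   ]
[0.002 0.174 0.018 0.274 0.001 0.   ]
[ 0.002  0.257  0.065  0.382  0.001 -0.   ]
[ 0.002  0.33   0.135  0.482  0.001 -0.   ]
[ 0.002  0.41   0.164  0.565  0.001 -0.   ]
```

```bash
python3 -m pendant '[[0,0.03,-0.01,0.04,0,0],[0,0.06,-0.02,0.09,0,0],[0,0.099,-0.03,0.149,0,0],[0,0.14,-0.01,0.21,0,0],[0,0.174,0.018,0.274,0,0],[0,0.21,0.04,0.32,0,0],[0,0.23,0.055,0.35,0,0],[0,0.257,0.065,0.382,0,0],[0,0.28,0.09,0.415,0,0],[0,0.305,0.11,0.45,0,0],[0,0.33,0.135,0.482,0,0],[0,0.33,0.135,0.482,0,0]]'
python3 -m pendant '[[0,0.02,0,0.01,0,0],[0,0.05,-0.01,0.04,0,0],[0,0.08,-0.01,0.083,0,0],[0,0.08,-0.01,0.083,0,0],[0,0.08,-0.01,0.083,0,0],[0,0.08,-0.01,0.083,0,0]]'
python3 - <<'E'
from tr import *
p=wrist();q=vision.snapshot("scene")
cv2.imwrite("pics/w7.png",np.hstack([p["image"][:,60:460],cv2.resize(q["image"][40:250,180:420],(400,420))[:, :]]))
print(tool(), rows(tcp_from_mouth([.505,.235,.13],60),tl(60)))
E
```

```text
time_s: 24.75
tool_pos: [0.5094, 0.2108, 0.2486]
tcp_rot: [-0.27, 2.978, -0.795]
force: [0.6, -0.2, -3.1]
width: 0.0134
gripper_force: 50.0
time_s: 25.5
tool_pos: [0.5075, 0.2259, 0.2423]
tcp_rot: [-0.254, 2.884, -1.045]
force: [-0.4, 0.0, -2.5]
width: 0.0132
gripper_force: 50.1
[[-0.9842 -0.134   0.1156  0.5073]
 [-0.1769  0.7557 -0.6306  0.2264]
 [-0.0029 -0.6411 -0.7674  0.2421]
 [ 0.      0.      0.      1.    ]] [ 0.003 -0.015 -0.039  0.001  0.    -0.002]
```

View pics/w7.png

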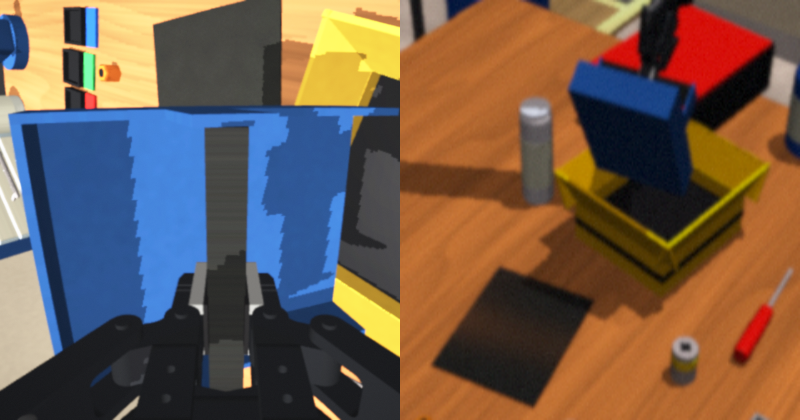

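The tray is empty and the wrist force fell by about 3.3 N, which matches seven nuts. The scene shows none outside the hopper, and the bare mat has corners at about (240,173), (296,191), (262,242) and (200,223). I measure the mat in the top and scene views.

```bash
python3 - <<'E'
from tr import *
for n in ("top","scene"):
    p=vision.snapshot(n)
    if n=="scene":
        c=[onz(p,x,.003)[:2] for x in ((240,173.5),(295.8,191),(262.2,242.5),(200.4,223))];print(c,np.mean(c,0))
    g=cv2.cvtColor(p["image"],cv2.COLOR_BGR2HSV)
    m=((g[...,2]<75)).astype(np.uint8)
    x0,y0,x1,y1=(225,215,335,315) if n=="top" else (190,160,310,255)
    k=np.zeros_like(m);k[y0:y1,x0:x1]=m[y0:y1,x0:x1]
    k=cv2.morphologyEx(k,cv2.MORPH_OPEN,np.ones((3,3)))
    nn,lab,st,ce=cv2.connectedComponentsWithStats(k);i=1+st[1:,4].argmax()
    cs,_=cv2.findContours((lab==i).astype(np.uint8),0,1);r=cv2.approxPolyDP(cv2.convexHull(cs[0]),4,True)[:,0]
    W=np.array([onz(p,a,.003)[:2] for a in r]);print(n,st[i],r.tolist(),W,W.mean(0))
t=tool()
for m,th in (([.505,.235,.15],40),([.505,.225,.19],20),([.505,.2,.22],0)): print(rows(tcp_from_mouth(m,th),tl(th)))
E
```

```text
top [ 236  227   89   79 5026] [[311, 227], [324, 288], [249, 305], [236, 243]] [[ 0.5526 -0.0967]
 [ 0.3916 -0.13  ]
 [ 0.3479  0.0676]
 [ 0.5107  0.1022]] [ 0.4507 -0.0142]
[array([0.3518, 0.0667]), array([0.5158, 0.0989]), array([ 0.5607, -0.0966]), array([ 0.3992, -0.1366])] [ 0.4569 -0.0169]
scene [ 201  175   95   67 3704] [[239, 175], [295, 189], [260, 241], [201, 222]] [[ 0.3538  0.0602]
 [ 0.5094  0.1041]
 [ 0.5535 -0.096 ]
 [ 0.398  -0.1332]] [ 0.4537 -0.0162]
[ 0.002 -0.172  0.035 -0.166  0.001 -0.001]
[ 0.009 -0.356  0.099 -0.332  0.001 -0.001]
[ 0.026 -0.501  0.24  -0.499  0.001 -0.001]
```

```bash
python3 -m pendant '[[0,-0.08,0.02,-0.08,0,0],[0,-0.172,0.035,-0.166,0,0],[0,-0.26,0.06,-0.24,0,0],[0.009,-0.356,0.099,-0.332,0,0],[0.015,-0.43,0.17,-0.415,0,0],[0.026,-0.501,0.24,-0.499,0,0],[0.026,-0.501,0.24,-0.499,0,0],[0.026,-0.501,0.24,-0.499,0,0]]'
python3 - <<'E'
from tr import *
g=[.4548,-.0317,.081]
for z in (.13,.03,.0005): print(rows(tcp_from_grip(g,0)+[0,0,z],tl(0)))
p=vision.snapshot("top")
E
```

```text
time_s: 26.7
tool_pos: [0.5242, 0.0928, 0.2757]
tcp_rot: [0.273, -3.053, -0.534]
force: [-0.3, 0.3, -2.4]
width: 0.0133
gripper_force: 50.3
[ 0.362 -0.502  0.169 -0.001  0.001 -0.   ]
[ 0.362 -0.638  0.546 -0.001  0.001 -0.   ]
[ 0.362 -0.678  0.657 -0.001  0.001 -0.   ]
```

```bash
python3 -m pendant '[[0.06,-0.1,0,0,0,0],[0.14,-0.22,0.02,0,0,0],[0.22,-0.35,0.06,0,0,0],[0.3,-0.45,0.12,0,0,0],[0.362,-0.502,0.169,0,0,0],[0.362,-0.57,0.35,0,0,0],[0.362,-0.61,0.46,0,0,0],[0.362,-0.638,0.546,0,0,0],[0.362,-0.65,0.58,0,0,0],[0.362,-0.665,0.62,0,0,0],[0.362,-0.676,0.652,0,0,0],[0.362,-0.676,0.652,0,0,0]]'
python3 - <<'E'
from tr import *
g=[.4548,-.0317,.081]
print(rows(tcp_from_grip(g,0)+[0,0,.0005],tl(0)),tool())
E
```

```text
time_s: 28.25
tool_pos: [0.4542, -0.0239, 0.0647]
tcp_rot: [0.276, -3.053, -0.537]
force: [0.7, 0.9, -2.5]
width: 0.013
gripper_force: 50.3
[ 0.003 -0.006  0.002 -0.001  0.001  0.   ] [[-0.9839 -0.1687 -0.0595  0.4542]
 [-0.1788  0.9248  0.3357 -0.0239]
 [-0.0016  0.3409 -0.9401  0.0647]
 [ 0.      0.      0.      1.    ]]
```

```bash
python3 -m pendant '[[0,-0.002,0.003,0,0,0],[0,-0.002,0.006,0,0,0],[0,-0.002,0.006,0,0,0]]'
```

```text
time_s: 28.62
tool_pos: [0.4546, -0.0242, 0.0636]
tcp_rot: [0.275, -3.054, -0.537]
force: [-0.6, -0.9, -2.5]
width: 0.0135
gripper_force: 50.5
```

```bash
python3 -m pendant '[[0,-0.001,0.003,0,0,0],[0,-0.003,0.006,0,0,0],[0,-0.003,0.006,0,0,0]]'
```

```text
time_s: 29.0
tool_pos: [0.4546, -0.0241, 0.0636]
tcp_rot: [0.276, -3.054, -0.541]
force: [-5.2, -2.8, 16.6]
width: 0.0134
gripper_force: 53.2
```

```bash
python3 -m pendant '[[0,0.001,-0.003,0,0,0],[0,0.001,-0.003,0,0,0]]' 
python3 -m pendant '[[0,0,0,0,0,0],[0,0,0,0,0,0],[0,0,0,0,0,0]]' 0.5
python3 -m pendant '[[0,0,-0.15,0,0,0],[0,0,-0.35,0,0,0],[0,0,-0.55,0,0,0],[0,0,-0.7,0,0,0],[0,0,-0.7,0,0,0]]'
python3 - <<'E'
from tr import *
p=vision.snapshot("top");w=wrist();cv2.imwrite("pics/w8.png",np.vstack([cv2.resize(p["image"][120:320,90:440],(700,400)),w["image"][::2,::2].repeat(1,0).copy() if False else cv2.resize(w["image"][100:300],(700,200))]))
for l in ["stray1","socket_red","socket_yellow"]:
    for r in vision.look_for(p,l)[:8]:
        if r["conf"]>.3: print(l,np.round(r["extent"],1),round(r["conf"],2),onz(p,cen(r["extent"]),0.014 if l[1]=='t' else .03)[:2])
print(rows([.62,-.1,.18],down(np.deg2rad(90))),rows([.62,.04,.18],down(np.deg2rad(90))))
E
```

```text
time_s: 29.25
tool_pos: [0.4547, -0.0241, 0.0636]
tcp_rot: [0.276, -3.054, -0.539]
force: [-2.7, -1.0, 9.3]
width: 0.0135
gripper_force: 52.1
time_s: 29.62
tool_pos: [0.4543, -0.0242, 0.0624]
tcp_rot: [0.276, -3.053, -0.537]
force: [0.3, -0.2, 0.1]
width: 0.0429
gripper_force: 0.0
time_s: 30.25
tool_pos: [0.4662, -0.0844, 0.2293]
tcp_rot: [0.275, -3.06, -0.535]
force: [0.3, 0.2, 0.1]
width: 0.0426
gripper_force: 0.0
stray1 [358.7 202.7   8.1   8.3] 0.43 [ 0.605  -0.2332]
socket_red [316.3 184.9  14.7  15.7] 0.65 [ 0.641  -0.1288]
socket_red [403.  273.   15.8  24.6] 0.61 [ 0.3998 -0.3526]
socket_yellow [285.9 127.1  24.1  24.6] 0.68 [ 0.7821 -0.0622]
socket_yellow [238.5 164.6  16.1  17.6] 0.54 [0.6923 0.0729]
[-0.602 -0.233  0.11   0.166 -0.015  0.085] [-0.702  0.284  0.298  0.166 -0.015  0.085]
```

View pics/w8.png

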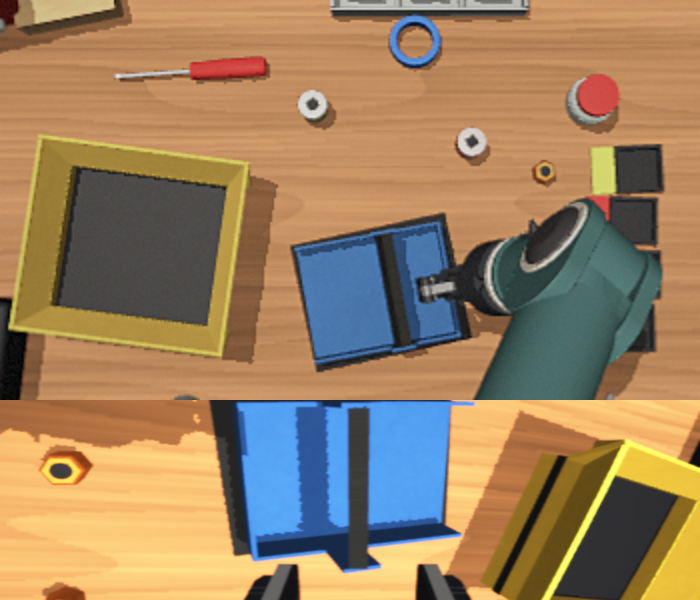

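The tray is back on its mat and empty, and both sockets are unmoved. No nuts are visible on the dark hopper floor, so I enhance that region to check.

```bash
python3 - <<'E'
from tr import *
out=[]
for n,(y,x) in (("top",(180,90)),("scene",(80,265))):
    p=vision.snapshot(n);c=p["image"][y:y+130,x:x+140]
    out.append(cv2.resize(cv2.convertScaleAbs(c,alpha=2.2),(390,362)))
    for l in ("nut1","stray1"):
        print(n,l,[(np.round(r["extent"]).tolist(),round(r["conf"],2)) for r in vision.look_for(p,l)])
cv2.imwrite("pics/hop.png",np.hstack(out))
E
```

```text
top nut1 []
top stray1 [([358.0, 199.0, 8.0, 14.0], 0.54)]
scene nut1 []
scene stray1 [([187.0, 248.0, 14.0, 18.0], 0.61), ([271.0, 254.0, 16.0, 22.0], 0.61), ([236.0, 279.0, 9.0, 19.0], 0.5)]
```

View pics/hop.png

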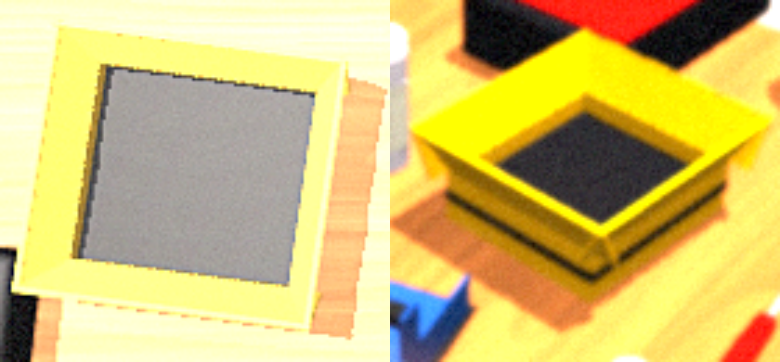

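```bash
python3 - <<'E'
from tr import *
t=vision.snapshot("top");s=vision.snapshot("scene")
a=lambda x,y:(90+x*140/390,180+y*130/362)
b=lambda x,y:(265+(x-390)*140/390,80+y*130/362)
for n,p,q in (("far",(80,258),(587,95)),("farrim",(14,291),(587,28)),("rim_l",(310,329),(412,130)),("rim_r",(60,27),(770,118)),("L",(290,285),(487,160)),("R",(105,67),(700,158))):
    print(n,*tri([ray(t,a(*p)),ray(s,b(*q))]))
# texture in dark floor
c=t["image"][212:268,130:190];print(c.mean(),c.std(),c.max(),c.min())
# what's grey/bright & unsaturated on wood around, all small comps in top
g=cv2.cvtColor(t["image"],cv2.COLOR_BGR2HSV);m=((g[...,1]<45)&(g[...,2]>110)).astype(np.uint8)
n,l,st,ce=cv2.connectedComponentsWithStats(m)
for i in range(1,n):
    if 15<st[i,4]<400 and 85<ce[i][1]<410: print(st[i].tolist(),onz(t,ce[i],.02)[:2])
E
```

```text
far [0.4394 0.3962 0.0566] 0.0042306605045869415
farrim [0.4118 0.436  0.1092] 0.0025806579848250757
rim_l [0.3766 0.1797 0.1034] 0.0021343149655516187
rim_r [0.6443 0.4021 0.1054] 0.003572230512050709
L [0.425  0.2119 0.0698] 0.017084575754601556
R [0.6036 0.3681 0.062 ] 0.007066876887925777
74.3326388888889 2.970651113184689 84 21
[81, 129, 11, 6, 54] [0.8045 0.4965]
[148, 155, 37, 4, 71] [0.7388 0.2858]
[374, 159, 21, 23, 126] [ 0.6946 -0.2794]
[239, 165, 15, 14, 137] [0.6982 0.0754]
[319, 184, 14, 14, 135] [ 0.648  -0.1341]
[349, 221, 34, 35, 181] [ 0.518  -0.2455]
[331, 240, 14, 37, 116] [ 0.4697 -0.1594]
[301, 260, 15, 10, 72] [ 0.4543 -0.0867]
[559, 283, 1, 20, 20] [ 0.3804 -0.7375]
[364, 317, 33, 63, 364] [ 0.2471 -0.2707]
```

The dark hopper surface lies at about 0.06 m, so it hides the nuts beneath it. No nut shows anywhere on the bench. I go on to the sockets.

```bash
python3 -m pendant '[[-0.2,-0.08,0,0.05,0,0.03],[-0.4,-0.16,0.03,0.1,-0.01,0.06],[-0.6,-0.233,0.06,0.166,-0.015,0.085],[-0.602,-0.233,0.11,0.166,-0.015,0.085],[-0.602,-0.233,0.11,0.166,-0.015,0.085],[-0.602,-0.233,0.11,0.166,-0.015,0.085],[-0.602,-0.233,0.11,0.166,-0.015,0.085]]' 1 40
python3 - <<'E'
from tr import *
p=wrist(); P=p["pose_w"]; t=vision.snapshot("top")
for n,q,Q in (("w",p,P),("t",t,t["pose"])):
  for l in ["socket_red","dock_red","dock_yellow"]:
    for r in vision.look_for(q,l)[:3]:
      if r["conf"]>.3: print(n,l,np.round(r["extent"],1),round(r["conf"],2),onz(q,cen(r["extent"]),.023 if l[0]=="s" else .012,Q)[:2])
g=cv2.cvtColor(p["image"],cv2.COLOR_BGR2HSV)
m=((g[...,1]<50)&(g[...,2]>140)).astype(np.uint8);n,l,st,ce=cv2.connectedComponentsWithStats(m)
for i in range(1,n):
    if st[i,4]>150: print(st[i].tolist(),ce[i],onz(p,(st[i,0]+st[i,2]/2,st[i,1]+st[i,3]/2),.046,P)[:2])
cv2.imwrite("pics/w9.png",p["image"])
print(rows([.6447,-.1328,.015],down(np.pi/2)))
E
```

```text
time_s: 31.78
tool_pos: [0.6206, -0.102, 0.1826]
tcp_rot: [0.004, 3.138, 0.0]
force: [0.1, -0.1, 0.6]
width: 0.0852
gripper_force: 0.0
w socket_red [226.5 190.3  44.9  55.6] 0.95 [ 0.6472 -0.1357]
w dock_red [ 2.3 70.2 85.7 71. ] 0.85 [ 0.5443 -0.3166]
w dock_yellow [  2.8 142.5  92.9  71.6] 0.96 [ 0.6108 -0.3262]
t dock_red [377.9 217.7  36.9  26.9] 0.82 [ 0.5407 -0.3213]
t dock_yellow [387.7 196.7  37.1  21.4] 0.79 [ 0.6035 -0.3485]
[228, 204, 43, 40, 1132] [249.2491 223.3834] [ 0.6442 -0.1328]
[57, 247, 62, 57, 1511] [ 94.4805 269.0483] [ 0.6951 -0.2848]
[456, 255, 38, 36, 873] [474.6655 272.1168] [0.6932 0.0722]
[187, 373, 209, 29, 1436] [276.5425 379.6657] [ 0.8262 -0.0963]
[-0.093 -0.128  0.667 -0.     0.001 -0.   ]
```

```bash
python3 -m pendant '[[-0.06,-0.07,0.15,0,0,0],[-0.095,-0.128,0.3,0,0,0],[-0.095,-0.128,0.48,0,0,0],[-0.095,-0.128,0.62,0,0,0],[-0.095,-0.128,0.67,0,0,0],[-0.095,-0.128,0.67,0,0,0]]' 
python3 -m pendant '[[0,0,0,0,0,0],[0,0,0,0,0,0],[0,0,0,0,0,0],[0,0,0,0,0,0],[0,0,0,0,0,0],[0,0,0,0,0,0]]' 0 40
python3 -m pendant '[[0,0,-0.15,0,0,0],[0,0,-0.35,0,0,0],[0,0,-0.45,0,0,0],[0,0,-0.45,0,0,0]]'
python3 - <<'E'
from tr import *
print(rows([.5423,-.348,.127],down(np.pi/2)))
E
```

```text
time_s: 32.92
tool_pos: [0.6449, -0.1329, 0.0139]
tcp_rot: [0.0, 3.14, -0.001]
force: [-0.0, 0.5, 0.8]
width: 0.0853
gripper_force: 0.0
time_s: 33.67
tool_pos: [0.6459, -0.1329, 0.0155]
tcp_rot: [0.0, 3.137, -0.0]
force: [-0.4, 1.5, 6.6]
width: 0.037
gripper_force: 40.2
time_s: 34.17
tool_pos: [0.646, -0.133, 0.1286]
tcp_rot: [0.0, 3.135, -0.001]
force: [0.2, -0.2, -2.1]
width: 0.037
gripper_force: 40.5
[ 0.415 -0.86   0.004 -0.     0.003 -0.   ]
```

```bash
python3 -m pendant '[[0.1,-0.2,0,0,0,0],[0.2,-0.4,0,0,0,0],[0.3,-0.6,0,0,0,0],[0.38,-0.78,0,0,0,0],[0.415,-0.86,0,0,0,0],[0.415,-0.86,0,0,0,0],[0.415,-0.86,0,0,0,0],[0.415,-0.86,0,0,0,0]]' 
python3 - <<'E'
from tr import *
p=wrist(); P=p["pose_w"]
# dock blocks from wrist: label colour + black
g=cv2.cvtColor(p["image"],cv2.COLOR_BGR2HSV)
for n,lo,hi in (("red",(0,120,90),(8,255,255)),("red2",(172,120,90),(180,255,255)),("yel",(24,110,110),(34,255,255)),("grn",(60,110,70),(80,255,255)),("blu",(100,120,70),(125,255,255))):
    m=cv2.inRange(g,lo,hi);k,l,st,ce=cv2.connectedComponentsWithStats(m)
    for i in range(1,k):
        if st[i,4]>300: print(n,st[i].tolist(),onz(p,(st[i,0]+st[i,2]/2,st[i,1]+st[i,3]/2),.006,P)[:2])
cv2.imwrite("pics/w10.png",p["image"])
print(rows([.5423,-.348,.022],down(np.pi/2)))
E
```

```text
time_s: 35.17
tool_pos: [0.5423, -0.3453, 0.126]
tcp_rot: [-0.005, 3.139, 0.001]
force: [-0.3, 0.1, -0.9]
width: 0.037
gripper_force: 40.6
red [319, 167, 43, 77, 2834] [ 0.5438 -0.3017]
red [239, 249, 94, 49, 1451] [ 0.6043 -0.3446]
yel [444, 94, 33, 31, 321] [ 0.469  -0.2161]
yel [319, 245, 26, 26, 451] [ 0.5897 -0.3063]
blu [334, 0, 45, 56, 2316] [ 0.4156 -0.2968]
blu [538, 390, 22, 25, 347] [ 0.7622 -0.0647]
[ 0.    -0.009  0.417  0.     0.001  0.001]
```

View pics/w10.png

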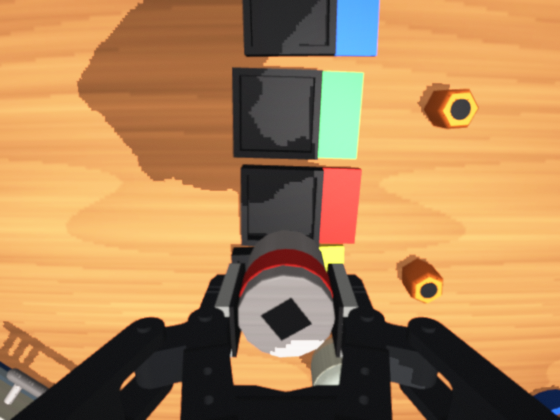

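The last picture shows the red socket held upright and the red slot at (281,205), with its label centred at (340,205). The measured slot centre (0.543, -0.348) agrees with the top view.

```bash
python3 -m pendant '[[-0.003,-0.009,0.15,0,0,0],[-0.003,-0.009,0.3,0,0,0],[-0.003,-0.009,0.38,0,0,0],[-0.003,-0.009,0.4,0,0,0],[-0.003,-0.009,0.415,0,0,0],[-0.003,-0.009,0.415,0,0,0]]' 
python3 -m pendant '[[0,0,0.004,0,0,0],[0,0,0.004,0,0,0]]'
```

```text
time_s: 35.98
tool_pos: [0.5426, -0.3504, 0.0237]
tcp_rot: [0.0, 3.138, -0.002]
force: [-0.5, -0.4, -0.6]
width: 0.0367
gripper_force: 40.6
time_s: 36.22
tool_pos: [0.5422, -0.3501, 0.0222]
tcp_rot: [0.0, 3.139, -0.001]
force: [0.3, 0.9, -1.7]
width: 0.0367
gripper_force: 40.6
```

```bash
python3 -m pendant '[[0,0.004,0.004,0,0,0],[0,0.004,0.004,0,0,0]]'
python3 -m pendant '[[0,0,0,0,0,0],[0,0,0,0,0,0],[0,0,0,0,0,0]]' 0.9
python3 -m pendant '[[0,0,-0.15,0,0,0],[0,0,-0.35,0,0,0],[0,0,-0.5,0,0,0],[-0.15,0.15,-0.55,0,0,0],[-0.3,0.35,-0.55,0,0,0],[-0.38,0.55,-0.55,0,0,0],[-0.45,0.8,-0.55,0,0,0],[-0.45,0.95,-0.55,0,0,0],[-0.45,0.95,-0.55,0,0,0]]'
python3 - <<'E'
from tr import *
p=wrist(); P=p["pose_w"];t=vision.snapshot("top")
for n,q,Q in (("w",p,P),("t",t,t["pose"])):
  g=cv2.cvtColor(q["image"],cv2.COLOR_BGR2HSV)
  m=((g[...,1]<50)&(g[...,2]>140)).astype(np.uint8);k,l,st,ce=cv2.connectedComponentsWithStats(m)
  for i in range(1,k):
    if 70<st[i,4]<2500: print(n,st[i].tolist(),onz(q,(st[i,0]+st[i,2]/2,st[i,1]+st[i,3]/2),.046,Q)[:2])
  print(n,[(np.round(r["extent"]).tolist(),round(r["conf"],2),onz(q,cen(r["extent"]),.023,Q)[:2]) for l in ("socket_red","socket_yellow") for r in vision.look_for(q,l)])
print(rows([.62,.05,.15],down(np.pi/2)))
E
```

```text
time_s: 36.48
tool_pos: [0.5422, -0.3496, 0.0215]
tcp_rot: [0.001, 3.139, -0.002]
force: [-0.8, 0.3, 4.1]
width: 0.0369
gripper_force: 41.2
time_s: 36.85
tool_pos: [0.542, -0.3488, 0.0206]
tcp_rot: [0.0, 3.14, -0.0]
force: [-0.9, -0.1, -0.3]
width: 0.077
gripper_force: 0.0
time_s: 37.98
tool_pos: [0.6549, -0.1058, 0.1576]
tcp_rot: [-0.011, 3.14, 0.003]
force: [-0.7, -0.4, -0.4]
width: 0.077
gripper_force: 0.0
w [34, 221, 69, 65, 1900] [ 0.6964 -0.2841]
w [479, 232, 43, 41, 1098] [0.6931 0.0721]
w [152, 322, 13, 9, 72] [ 0.7661 -0.2164]
w [408, 322, 12, 9, 72] [0.7648 0.0085]
w [185, 366, 202, 33, 1726] [ 0.8278 -0.1038]
w [([0.0, 42.0, 13.0, 40.0], 0.84, array([ 0.5457, -0.3228])), ([455.0, 216.0, 68.0, 57.0], 0.57, array([0.6957, 0.0756]))]
t [81, 53, 24, 13, 104] [0.9885 0.471 ]
t [255, 88, 99, 1, 99] [ 0.913  -0.0793]
t [255, 90, 99, 35, 1152] [ 0.8628 -0.079 ]
t [374, 159, 21, 23, 104] [ 0.6968 -0.2857]
t [239, 165, 15, 14, 139] [0.6936 0.0721]
t [403, 223, 15, 15, 141] [ 0.541  -0.3503]
t [224, 287, 55, 38, 505] [0.3496 0.0588]
t [361, 312, 36, 68, 508] [ 0.2481 -0.2647]
t [161, 323, 22, 25, 409] [0.2767 0.2598]
t [194, 342, 51, 23, 291] [0.2311 0.1395]
t [216, 374, 27, 46, 130] [0.1236 0.1137]
t [([398.0, 225.0, 16.0, 13.0], 0.63, array([ 0.5381, -0.3444])), ([237.0, 243.0, 85.0, 49.0], 0.34, array([ 0.4477, -0.0128])), ([240.0, 164.0, 13.0, 19.0], 0.71, array([0.6936, 0.074 ]))]
[ 0.138  0.654  0.033 -0.001  0.001 -0.001]
```

```bash
python3 -m pendant '[[-0.03,0.2,0,0,0,0],[-0.07,0.4,0,0,0,0],[-0.11,0.6,0,0,0,0],[-0.15,0.74,0,0,0,0],[-0.15,0.74,0,0,0,0],[-0.15,0.74,0,0,0,0]]' 1
python3 - <<'E'
from tr import *
print(rows([.6932,.0721,.016],down(np.pi/2)))
E
```

```text
time_s: 39.02
tool_pos: [0.6917, 0.0713, 0.1584]
tcp_rot: [0.004, 3.139, -0.003]
force: [-0.5, -1.9, -0.2]
width: 0.0857
gripper_force: 0.0
[-0.005  0.004  0.57  -0.001  0.001 -0.001]
```

```bash
python3 -m pendant '[[-0.005,0.004,0.2,0,0,0],[-0.005,0.004,0.4,0,0,0],[-0.005,0.004,0.53,0,0,0],[-0.005,0.004,0.57,0,0,0],[-0.005,0.004,0.57,0,0,0]]' 
python3 -m pendant '[[0,0,0,0,0,0],[0,0,0,0,0,0],[0,0,0,0,0,0],[0,0,0,0,0,0],[0,0,0,0,0,0],[0,0,0,0,0,0]]' 0 40
python3 -m pendant '[[0,0,-0.15,0,0,0],[0,0,-0.35,0,0,0],[0,0,-0.48,0,0,0],[0,0,-0.48,0,0,0]]'
python3 - <<'E'
from tr import *
print(rows([.612,-.357,.13],down(np.pi/2)))
E
```

```text
time_s: 39.65
tool_pos: [0.6936, 0.0727, 0.0163]
tcp_rot: [0.004, 3.139, -0.002]
force: [0.5, 0.5, -0.2]
width: 0.085
gripper_force: 0.0
time_s: 40.4
tool_pos: [0.6942, 0.0746, 0.0173]
tcp_rot: [0.0, 3.138, -0.0]
force: [-1.2, -0.7, 5.7]
width: 0.037
gripper_force: 40.3
time_s: 40.9
tool_pos: [0.6947, 0.0746, 0.1387]
tcp_rot: [0.0, 3.134, 0.001]
force: [0.2, -0.7, -1.4]
width: 0.0371
gripper_force: 40.4
[ 0.331 -1.726  0.031  0.     0.003 -0.   ]
```

```bash
python3 -m pendant '[[0.04,-0.2,0,0,0,0],[0.08,-0.44,0,0,0,0],[0.13,-0.68,0,0,0,0],[0.18,-0.92,0,0,0,0],[0.18,-0.95,0,0,0,0]]' 
python3 -m pendant '[[0.04,-0.2,0,0,0,0],[0.08,-0.44,0,0,0,0],[0.13,-0.65,0,0,0,0],[0.15,-0.77,0,0,0,0],[0.15,-0.77,0,0,0,0],[0.15,-0.77,0,0,0,0],[0.15,-0.77,0,0,0,0]]' 
python3 - <<'E'
from tr import *
t=vision.snapshot("top");g=cv2.cvtColor(t["image"],cv2.COLOR_BGR2HSV)
print(rows([.612,-.357,.0245],down(np.pi/2)))
E
```

```text
time_s: 41.52
tool_pos: [0.6446, -0.17, 0.1347]
tcp_rot: [-0.015, -3.141, 0.006]
force: [-0.4, -0.4, -0.8]
width: 0.037
gripper_force: 40.6
time_s: 42.4
tool_pos: [0.6114, -0.353, 0.1351]
tcp_rot: [-0.004, 3.14, 0.002]
force: [-0.3, -0.1, -1.0]
width: 0.0369
gripper_force: 40.8
[-0.002 -0.015  0.443  0.     0.001  0.001]
```

```bash
python3 -m pendant '[[-0.002,-0.01,0.15,0,0,0],[-0.002,-0.01,0.3,0,0,0],[-0.002,-0.01,0.4,0,0,0],[-0.002,-0.01,0.43,0,0,0],[-0.002,-0.01,0.443,0,0,0],[-0.002,-0.01,0.443,0,0,0]]' 
python3 -m pendant '[[0,0,0.004,0,0,0],[0,0,0.004,0,0,0]]'
```

```text
time_s: 43.2
tool_pos: [0.6119, -0.3585, 0.0263]
tcp_rot: [0.0, 3.138, -0.002]
force: [-0.7, -0.3, -2.3]
width: 0.037
gripper_force: 40.8
time_s: 43.45
tool_pos: [0.6115, -0.3582, 0.0248]
tcp_rot: [0.0, 3.138, -0.001]
force: [-0.5, 0.0, -2.0]
width: 0.0364
gripper_force: 40.8
```

```bash
python3 -m pendant '[[0,0.003,0.004,0,0,0],[0,0.003,0.007,0,0,0],[0,0.003,0.007,0,0,0]]'
```

```text
time_s: 43.82
tool_pos: [0.6114, -0.3573, 0.0233]
tcp_rot: [0.0, 3.139, -0.0]
force: [-2.2, 1.7, 4.8]
width: 0.0367
gripper_force: 41.4
```

```bash
python3 -m pendant '[[0,0,0,0,0,0],[0,0,0,0,0,0],[0,0,0,0,0,0]]' 0.9
python3 -m pendant '[[0,0,-0.15,0,0,0],[0,0,-0.35,0,0,0],[0,0,-0.6,0,0,0],[0,0,-0.75,0,0,0],[0.1,0.2,-0.9,0,0,0],[0.1,0.4,-0.9,0,0,0],[0.1,0.6,-0.9,0,0,0],[0.1,0.75,-0.9,0,0,0],[0.1,0.75,-0.9,0,0,0]]'
python3 - <<'E'
from tr import *
t=vision.snapshot("top");s=vision.snapshot("scene");w=wrist()
for n,q,Q in (("t",t,t["pose"]),("s",s,s["pose"]),("w",w,w["pose_w"])):
  for l,z in (("stray1",.014),("nut1",.014),("socket_red",.029),("socket_yellow",.029),("tape",.012),("driver",.012),("grease",.04),("tray",.025)):
    print(n,l,[(np.round(r["extent"]).tolist(),round(r["conf"],2),onz(q,cen(r["extent"]),z,Q)[:2]) for r in vision.look_for(q,l) if r["conf"]>.4])
g=cv2.cvtColor(t["image"],cv2.COLOR_BGR2HSV)
m=((g[...,1]<50)&(g[...,2]>140)).astype(np.uint8);k,l,st,ce=cv2.connectedComponentsWithStats(m)
for i in range(1,k):
    if 30<st[i,4]<400 and st[i,1]>100: print(st[i].tolist(),onz(t,(st[i,0]+st[i,2]/2,st[i,1]+st[i,3]/2),.052)[:2])
E
```

```text
time_s: 44.2
tool_pos: [0.6112, -0.3573, 0.0222]
tcp_rot: [0.0, 3.139, -0.001]
force: [0.8, -0.8, -0.0]
width: 0.0766
gripper_force: 0.0
time_s: 45.32
tool_pos: [0.5865, -0.1654, 0.247]
tcp_rot: [-0.009, 3.139, 0.002]
force: [0.5, 0.3, 0.7]
width: 0.0773
gripper_force: 0.0
t stray1 []
t nut1 []
t socket_red [([400.0, 226.0, 15.0, 15.0], 0.59, array([ 0.5354, -0.345 ]))]
t socket_yellow [([405.0, 194.0, 15.0, 20.0], 0.75, array([ 0.6124, -0.3603]))]
t tape [([284.0, 130.0, 25.0, 24.0], 0.69, array([ 0.7793, -0.0592]))]
t driver [([148.0, 147.0, 73.0, 13.0], 0.82, array([0.7493, 0.238 ]))]
t grease [([376.0, 157.0, 23.0, 13.0], 0.53, array([ 0.7154, -0.2957]))]
t tray [([237.0, 230.0, 75.0, 70.0], 0.63, array([0.4528, 0.0005]))]
s stray1 [([235.0, 280.0, 7.0, 18.0], 0.56, array([ 0.612 , -0.2389])), ([188.0, 249.0, 12.0, 12.0], 0.52, array([ 0.4685, -0.2274]))]
s nut1 []
s socket_red [([166.0, 290.0, 19.0, 24.0], 0.96, array([ 0.5389, -0.3501]))]
s socket_yellow [([189.0, 309.0, 24.0, 29.0], 0.8, array([ 0.6175, -0.3571]))]
s tape [([336.0, 261.0, 31.0, 30.0], 0.87, array([ 0.7843, -0.
[... 364 characters left out ...]
[]
w socket_red [([85.0, 116.0, 54.0, 42.0], 0.87, array([ 0.5445, -0.3509]))]
w socket_yellow [([89.0, 180.0, 51.0, 43.0], 0.68, array([ 0.6142, -0.3585]))]
w tape [([339.0, 296.0, 44.0, 56.0], 0.75, array([ 0.7855, -0.072 ]))]
w driver [([516.0, 287.0, 44.0, 19.0], 0.92, array([0.7487, 0.1592]))]
w grease []
w tray [([341.0, 0.0, 213.0, 135.0], 0.88, array([ 0.476 , -0.0091]))]
[81, 130, 10, 5, 39] [0.7953 0.484 ]
[463, 142, 24, 20, 38] [ 0.7433 -0.5186]
[147, 155, 38, 4, 69] [0.7318 0.2788]
[340, 158, 23, 38, 75] [ 0.6792 -0.1991]
[406, 196, 15, 14, 136] [ 0.6115 -0.3578]
[327, 200, 9, 5, 42] [ 0.6133 -0.1469]
[403, 223, 15, 15, 141] [ 0.5408 -0.3488]
[217, 416, 16, 4, 46] [0.0742 0.1241]
```

```bash
python3 -c "
from plant import robot;print(robot.job_done())"
```

```text
the job is handed in; nothing more can be done
None
```

I handed the job in at about 46 s with all the steps done. I never saw the nuts inside the hopper: a dark surface about 60 mm up hides its floor. They should be there, because all seven (four plus the three strays) left the tray, the weight on the wrist fell to match, and none showed on the bench. The empty tray is back on its mat, the red and yellow sockets stand in their slots, and the tape, screwdriver, jar and orange nuts are where they were.

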